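# Shake the desk tins and sort the empty from the not-quite-empty

## Robot

A 7-joint arm with a two-finger parallel gripper is mounted at the origin on the work surface. World frame = base frame: x ahead of the robot, y to its left, z up, the work surface at z = 0. Lengths are in m, angles in rad, forces in N, time in s.
With the tool pointing down it reaches from about 0.4 to 0.85 m from the base axis. Payload 10.4 kg.
Tool frame: the origin (TCP) lies on the centre line of the jaws, within the pads' length; the fingertips stand 22 mm ahead of it and the grasp point (between the pads) lies 3 mm ahead of it; x points along the fingers, y is the direction in which the jaws open and shut, and the axes are right-handed (so a half turn about x gives the same grasp; the last joint's range is limited). The gripper opens to 87 mm and grips with 3 to 60 N. Pads are 19 mm wide; open, the fingers measure 117 mm over their backs; the gripper's body (75 mm by 190 mm) begins 51 mm behind the grasp point.
Start: joints at [-1.315, 0.332, -0.065, 1.46, 0.022, 1.35, -0.088], TCP at [0.172, 0.601, 0.245] pointing down, gripper open.
Joint ranges: [-2.6, 2.6], [-0.5, 2.12], [-1.47, 1.34], [0.16, 2.42], [-1.27, 4.41], [0.06, 2.06], [-2.6, 2.6]. Speed limits (rad/s): [2.22, 2.22, 2.79, 2.79, 3.14, 3.14, 3.14].

## Interface

Orientations are given as a unit quaternion [x, y, z, w].
In Python, from bench import * gives the robot as it stands.
- The arm moves only by the tool arm_command, never from a script. Its argument "targets" is one flat list of numbers, 7 for each row, row after row: the turn, a rotation vector about the tool's x, y, z in units of 45 degrees (1.0 is 45 degrees), then the shift along the tool's x, y, z in units of 25 mm (1.0 is 25 mm), then the opening, from 0 (shut) to 1 (fully open). In form: [wx, wy, wz, tx, ty, tz, fingers, wx, wy, wz, tx, ty, tz, fingers, ...]. A call has 1 to 12 rows; each row shifts and turns the pose as measured when the row begins, along the tool's axes as they then stand; what a row does not reach is not made up. A row lasts 1/12 s, in which the tool goes at most 41.7 mm and 7.16 degrees, less where a joint would pass 70% of its speed; a pose out of reach is approached as far as the arm can. A call with a number of a shift or a turn outside -1 to 1 is refused whole. A call with a gripper value outside its range is refused whole. The fingers move at their own pace and stop on an object; "newtons" is the grip in N (left out, the last holds). Time passes only in rows, so rows that do not move let the fingers close. It gives the time, the measured TCP pose, the force and the opening at its end, in the units of the state.
- read_state(): the state, without advancing time (a new reading comes with each control period).
- camera(name): name is "side" or "top"; returns the picture (400x640x3 uint8, red, green, blue); there is no depth.
- calibration(name): a dict with "camera_matrix" (3x3 intrinsics, pixels), "R" (3x3) and "t" (3): a world point X has camera coordinates R X + t. Camera axes: x right, y down, z forward; pixel columns grow to the right and rows downward; lengths in m; the calibration is good to about 2 mm. A picture is of the moment at which its call begins. calibration takes no time and is no camera call.
- close_job(): hands the job in, once; it reports no verdict.
The state is a dict: "time": time; "joint_positions": joint angles; "joint_vel": joint speeds; "joint_torque": joint torques, N m; "ee_pos": TCP position; "eef_rot": TCP orientation; "ft_force": force on the tool from outside, world axes, zero at the start; "torque": the same for the moment, N m; "width": finger opening in m.
Only numpy, scipy, OpenCV 4.12 (cv2) and the standard library are available. Lean on these libraries where they do the work, as an engineer would, in place of code of your own. Each camera call takes 0.05 s, during which the arm holds its last target.

## Task

Find out which of the two closed metal tins on the desk are truly empty (both, one or neither may be): take the round tin first, hold it well clear of the desk and shake it by tipping it about 30 degrees to a side, back upright, and about 30 degrees over again, feeling for weight or a rattle. If it is empty stand it in the shallow rimmed tray, if something is still inside stand it on the white flat-topped riser; only when it is set down and released, do the same with the square tin, so that both end upright and released in the right place. Set the tins down without dropping them, and leave the mug and the jar where they are.

Things in the scene. Friction and masses are not known exactly. Their poses are not given: they have to be found in the camera images.
- tin_round: Round closed metal tin: body 58 mm diameter, lid 60 mm over the top 10 mm, 120 mm tall. Origin: centre of underside; z up. Stiff; grip its sides below the lid. Empty it weighs 100 to 150 g (a loose 10 g card liner may slide inside); otherwise an unseen loose steel piece adds 250 to 310 g and knocks when tipped. Each tin may be either, whatever its name or place.
- tin_square: Square closed metal tin: body 56 x 56 mm, lid 59 x 59 mm over the top 10 mm, 120 mm tall. Origin: centre of underside; x, y square to its sides, z up. Stiff; grip its sides below the lid. Empty it weighs 100 to 150 g (a loose 10 g card liner may slide inside); otherwise an unseen loose steel piece adds 250 to 310 g and knocks when tipped. Each tin may be either, whatever its name or place.
- tray: Shallow grey rectangular tray with a low rim, fixed to the desk: 250 mm (its x) by 160 mm (its y) outside, rim 24 mm high and 5 mm thick, inner floor 5 mm above the desk. Origin: centre of the underside. Place for empty tins; room for two side by side along its x.
- riser: Low white desk riser with a flat top, fixed to the desk: 250 mm (its x) by 160 mm (its y), top 45 mm above the desk, on two end legs. Origin: centre of the underside (desk level). Place for tins that still hold something; room for two side by side along its x.
- mug: White ceramic mug, 80 mm diameter, 90 mm tall, handle towards its y. Bystander. Origin: centre of the underside.
- jar: Closed glass jar, 66 mm diameter, 85 mm tall. Bystander. Origin: centre of the underside.
Mind the look-alikes: they are no part of the job. Leave any orange or purple look-alike of the tin_round alone.

How it is judged:
On the way, in this order (a step that is already met when the one before it is completed fails the run):
1. the round tin, held at least 60 mm above the desk, is tipped more than 20 degrees (height (world z) of tin_round above 0.06 m and contact force between the fingers and tin_round above 0.5 N and angle between tin_round's own z axis and vertical above 0.35 rad), for 0.05 s.
2. the round tin, still held up, is brought back upright (within 7 degrees) (height (world z) of tin_round above 0.06 m and contact force between the fingers and tin_round above 0.5 N and angle between tin_round's own z axis and vertical below 0.12 rad), for 0.05 s.
3. the round tin, still held up, is tipped more than 20 degrees again (all of step 1), for 0.05 s.
4. the round tin stands upright and released in its right place: in the tray if empty, on the riser if something is inside (((x of tin_round in the frame of tray between -0.105 and 0.105 m and y of tin_round in the frame of tray between -0.06 and 0.06 m and angle between tin_round's own z axis and vertical below 0.1 rad and contact force between tin_round and tray between 0.5 and 2.4 N) or (x of tin_round in the frame of riser between -0.105 and 0.105 m and y of tin_round in the frame of riser between -0.06 and 0.06 m and angle between tin_round's own z axis and vertical below 0.1 rad and contact force between tin_round and riser above 2.4 N)) and linear speed of tin_round below 0.02 m/s and contact force between the fingers and tin_round below 0.05 N), for 0.2 s.
5. the square tin, held at least 60 mm above the desk, is tipped more than 20 degrees (height (world z) of tin_square above 0.06 m and contact force between the fingers and tin_square above 0.5 N and angle between tin_square's own z axis and vertical above 0.35 rad), for 0.05 s.
6. the square tin, still held up, is brought back upright (within 7 degrees) (height (world z) of tin_square above 0.06 m and contact force between the fingers and tin_square above 0.5 N and angle between tin_square's own z axis and vertical below 0.12 rad), for 0.05 s.
7. the square tin, still held up, is tipped more than 20 degrees again (all of step 5), for 0.05 s.
At the end, for the whole second after the job is handed in: Each tin upright (within 6 degrees), still, released, its centre within 105 mm (long side) and 60 mm (short side) of the middle of its place: empty (pressing under 2.4 N) on the tray's floor, not empty (over 2.4 N) on the riser's top (all of step 4 and ((x of tin_square in the frame of tray between -0.105 and 0.105 m and y of tin_square in the frame of tray between -0.06 and 0.06 m and angle between tin_square's own z axis and vertical below 0.1 rad and contact force between tin_square and tray between 0.5 and 2.4 N) or (x of tin_square in the frame of riser between -0.105 and 0.105 m and y of tin_square in the frame of riser between -0.06 and 0.06 m and angle between tin_square's own z axis and vertical below 0.1 rad and contact force between tin_square and riser above 2.4 N)) and linear speed of tin_square below 0.02 m/s and contact force between the fingers and tin_square below 0.05 N); the robot touches nothing.
It fails at once if the round tin is dropped or thrown (moves faster than 0.5 m/s out of the fingers, a fall of over 13 mm) (linear speed of tin_round above 0.5 m/s and contact force between the fingers and tin_round below 0.05 N).
It fails at once if the square tin is dropped or thrown (moves faster than 0.5 m/s out of the fingers, a fall of over 13 mm) (linear speed of tin_square above 0.5 m/s and contact force between the fingers and tin_square below 0.05 N).
It fails at once if the mug is moved more than 30 mm (distance of mug from where it was at the start of the episode above 0.03 m).
It fails at once if the jar is moved more than 30 mm (distance of jar from where it was at the start of the episode above 0.03 m).
It also fails if it takes over 67 s, if anything falls off the work surface, if the arm or the gripper's body presses on something with over 40 N, if the wrist force passes 120 N, or if a joint passes its speed limit or range.

## Working session

There is one attempt and no reset: what is moved stays moved. The work goes in short steps, Python scripts to look and compute and a tool call to move; the robot and the scene stay as the last step left them, time stands still between calls to the robot, and variables do not carry over. Pictures are saved under pics/ and viewed, and the job is handed in when it is done.

Besides the shell and the picture viewer there is one more tool, called as name(argument=value, ...) on one line, values as JSON. arm_command: Moves the arm, as the interface text tells. Shifts and turns lie within -1 to 1; 1 stands for 25 mm of shift or 45 degrees of turn. Its arguments: {"type":"object","properties":{"targets":{"type":"array","items":{"type":"number","minimum":-1,"maximum":1}},"newtons":{"type":"number"}},"required":["targets"]}

```bash
ls; mkdir -p pics; python3 - <<'E'
from bench import *
import cv2, numpy as np
s=read_state(); print(s)
for n in ("side","top"):
    im=camera(n); cv2.imwrite(f"pics/{n}0.png",im[:,:,::-1])
    c=calibration(n); print(n,c)
E
```

```text
pics
{'time': 0.0, 'joint_positions': array([-1.31461807,  0.33287694, -0.06469136,  1.46096107,  0.02161607,
        1.34989589, -0.08850709]), 'joint_vel': array([ 0.00041111, -0.00054302, -0.00011841,  0.00015457, -0.00093884,
       -0.00024605,  0.00063657]), 'joint_torque': array([-5.31149963e-04, -6.23273277e+01,  2.42190360e-02, -3.89880610e+01,
       -6.13715826e-02,  4.00922459e-02,  1.23306677e-04]), 'ee_pos': array([0.17190289, 0.6005162 , 0.24374131]), 'eef_rot': array([ 0.09773138,  0.70028959, -0.09875008,  0.70020818]), 'ft_force': array([-0.76944596,  0.28079624, -0.33066719]), 'torque': array([ 0.00163809,  0.05246948, -0.0431032 ]), 'width': 0.08716450394243411}
side {'camera_matrix': array([[504.1335697 ,   0.        , 322.60938033],
       [  0.        , 504.1335697 , 209.90019171],
       [  0.        ,   0.        ,   1.        ]]), 'R': array([[-0.95545143, -0.29437513, -0.02135044],
       [-0.13722731,  0.50711085, -0.85088616],
       [ 0.26130676, -0.81005053, -0.5249161 ]]), 't': array([0.53457245, 0.11396751, 0.82460688])}
top {'camera_matrix': array([[408.52269782,   0.        , 321.40660597],
       [  0.        , 408.52269782, 198.5943466 ],
       [  0.        ,   0.        ,   1.        ]]), 'R': array([[ 0.02344439, -0.99930171, -0.02909377],
       [-0.99306391, -0.01992444, -0.11587529],
       [ 0.1152147 ,  0.0316086 , -0.99283759]]), 't': array([0.00163916, 0.58487389, 0.96512182])}
```

View pics/side0.png

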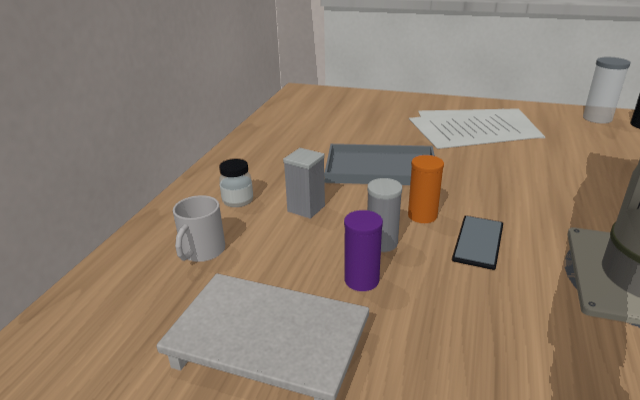

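View pics/top0.png

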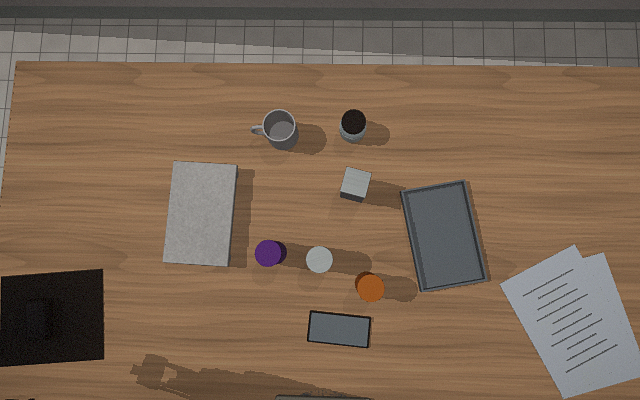

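Candidates for the round tin: the purple cylinder (side 363,250 / top 268,253), the orange cylinder (side 425,190 / top 370,288), the pale one at the far right (side 605,90), the jar (side 236,183), and the grey metal one (side 384,215 / top 319,260). The grey metal one fits the description. The square tin is at side 305,184 / top 355,184.

```bash
cat > h.py <<'E'
import numpy as np, cv2
from bench import *
def ray(n,u,v,z):
    c=calibration(n);K=c["camera_matrix"];R=c["R"];t=c["t"]
    d=R.T@np.linalg.inv(K)@np.array([u,v,1.]);o=-R.T@t
    return o+d*(z-o[2])/d[2]
def proj(n,X):
    c=calibration(n);p=c["camera_matrix"]@(c["R"]@np.array(X,float)+c["t"]);return p[:2]/p[2]
E
python3 - <<'E'
from h import *
t=cv2.imread('pics/top0.png'); s=cv2.imread('pics/side0.png')
a=cv2.resize(t[140:310,230:420],None,fx=3.2,fy=3.2,interpolation=cv2.INTER_CUBIC)
cv2.imwrite('pics/crop_t.png',a)
b=cv2.resize(s[130:300,270:460],None,fx=3.2,fy=3.2,interpolation=cv2.INTER_CUBIC)
cv2.imwrite('pics/crop_s.png',b)
hsv=cv2.cvtColor(t,cv2.COLOR_BGR2HSV)
# low saturation, bright: lids, riser
m=((hsv[...,1]<45)&(hsv[...,2]>110)).astype('uint8')
n,l,st,ce=cv2.connectedComponentsWithStats(m)
for i in range(1,n):
    if st[i,4]>150: 
        pts=np.argwhere(l==i)[:,::-1].astype(np.float32)
        print(st[i],ce[i],cv2.minAreaRect(pts))
m=((hsv[...,1]>140)&((hsv[...,0]>120)&(hsv[...,0]<150)|(hsv[...,0]<9))).astype('uint8')
n,l,st,ce=cv2.connectedComponentsWithStats(m)
for i in range(1,n):
    if st[i,4]>150: print('col',st[i],ce[i])
E
```

```text
[   0   31  332   33 6260] [154.48738019  49.4615016 ] ((165.16270446777344, 52.76483917236328), (332.30401611328125, 25.679489135742188), 3.3485946655273438)
[  0  53  68  27 794] [24.76070529 60.9093199 ] ((33.5, 66.0), (26.0, 67.0), 90.0)
[363  52  29  12 297] [376.60606061  58.15151515] ((377.0, 57.5), (11.0, 28.0), 90.0)
[393  54  60  11 537] [421.07821229  59.72998138] ((422.5, 59.0), (58.99999237060547, 9.999998092651367), -0.0)
[333  56  29   8 232] [347.   59.5] ((347.0, 59.5), (7.0, 28.0), 90.0)
[454  57  60   9 359] [481.09470752  61.54317549] ((483.4990539550781, 61.04806137084961), (59.14290237426758, 7.0371599197387695), 1.1017061471939087)
[  0  81  14  27 303] [ 5.49174917 93.40594059] ((6.5, 94.0), (26.0, 13.0), 90.0)
[  0 109  10  28 228] [  3.97807018 121.53070175] ((4.5, 122.5), (27.0, 9.0), 90.0)
[250 109  46  32 231] [273.87012987 127.46753247] ((274.9000244140625, 123.20001220703125), (40.24921798706055, 32.64659118652344), 26.56505012512207)
[  0 138   7  56 202] [  1.90594059 158.18811881] ((3.0, 165.5), (55.0, 6.0), 90.0)
[ 163  161   73  106 6532] [199.46295162 213.3089406 ] ((199.1393280029297, 213.05889892578125), (64.83084869384766, 103.36511993408203), 5.26239538192749)
[340 167  32  31 664] [355.37048193 181.62349398] ((355.37347412109375, 181.599609375), (25.895095825195312, 25.573015213012695), 14.931418418884277)
[  499   244   141   155 12927] [575.59650344 321.06351048] ((580.4932861328125, 323.7094421386719), (148.00848388671875, 106.8863525390625), 62.10273361206055)
[306 246  27  27 572] [318.86188811 259.08741259] ((319.0, 259.0), (26.0, 26.0), 90.0)
col [255 240  27  26 485] [267.73402062 252.96907216]
```

View pics/crop_t.png

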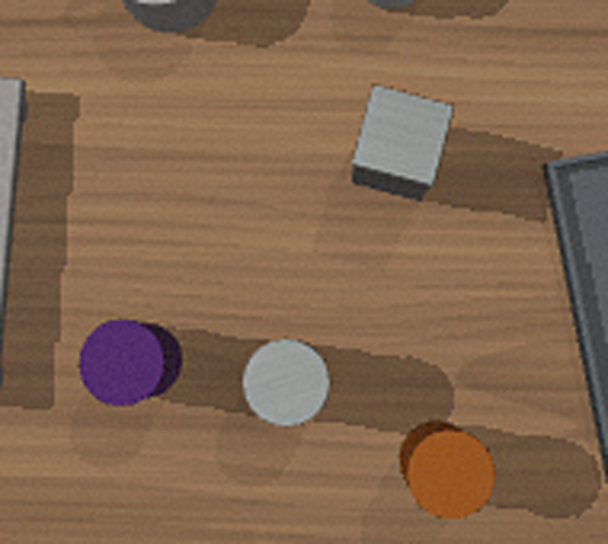

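View pics/crop_s.png

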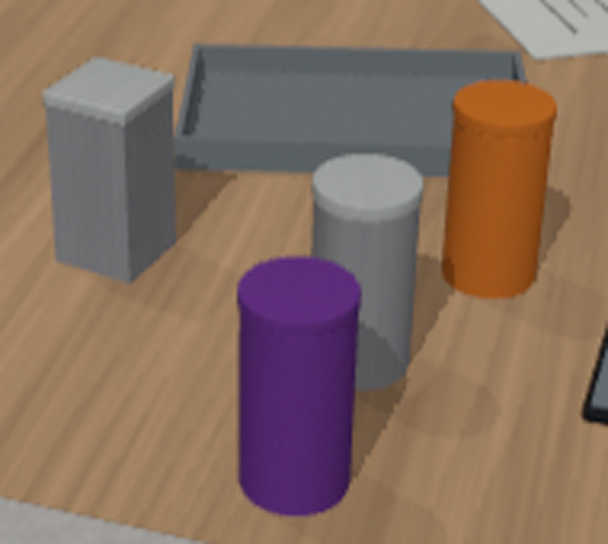

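```bash
python3 - <<'E'
from h import *
print('round',ray('top',318.9,259.1,.12)); print('square',ray('top',355.4,181.6,.12))
print('purple',ray('top',267.7,253,.12)); print('orange',ray('top',371,287.,.12))
print('mug',ray('top',279,126,.09)); print('jar',ray('top',353,122,.085))
# square edges
import math
c=(355.37,181.6);box=cv2.boxPoints((c,(25.9,25.6),14.9)); 
P=np.array([ray('top',*b,.12) for b in box]); 
for i in range(4):
    e=P[(i+1)%4]-P[i]; print('sq edge',np.linalg.norm(e),math.degrees(math.atan2(e[1],e[0])))
box=cv2.boxPoints(((199.14,213.06),(64.8,103.4),5.26)); P=np.array([ray('top',*b,.045) for b in box]); print('riser',P.mean(0))
for i in range(4):
    e=P[(i+1)%4]-P[i]; print(np.linalg.norm(e),math.degrees(math.atan2(e[1],e[0])))
# tray by darkness
t=cv2.imread('pics/top0.png'); hsv=cv2.cvtColor(t,cv2.COLOR_BGR2HSV)
m=((hsv[...,0]>90)&(hsv[...,0]<130)&(hsv[...,2]<140)).astype('uint8'); m[:160]=0;m[300:]=0;m[:,:396]=0;m[:,495:]=0
n,l,st,ce=cv2.connectedComponentsWithStats(m);i=1+np.argmax(st[1:,4])
r=cv2.minAreaRect(np.argwhere(l==i)[:,::-1].astype(np.float32));print(r,st[i])
box=cv2.boxPoints(r);P=np.array([ray('top',*b,.024) for b in box]); print('tray',P.mean(0))
for i in range(4):
    e=P[(i+1)%4]-P[i]; print(np.linalg.norm(e),math.degrees(math.atan2(e[1],e[0])))
x=ray('top',318.9,259.1,.12)
print('side proj round base/top',proj('side',[x[0],x[1],0]),proj('side',x))
x=ray('top',355.4,181.6,.12)
print('side proj square',proj('side',[x[0],x[1],0]),proj('side',x))
E
```

```text
round [0.44086232 0.01399856 0.12      ]
square [ 0.61455305 -0.06360772  0.12      ]
purple [0.45143361 0.12740492 0.12      ]
orange [ 0.38368338 -0.10060706  0.12      ]
mug [0.74892359 0.11690975 0.09      ]
jar [ 0.76272872 -0.05775925  0.085     ]
sq edge 0.05812365157110226 -13.706146467337355
sq edge 0.05805225796091403 -104.14269886019638
sq edge 0.05790764561888882 165.91604869917512
sq edge 0.057669175341855256 76.07026302655042
riser [0.54391453 0.31055436 0.045     ]
0.2521951472963502 -1.430092315436531
0.16181757109050035 -94.2899315384973
0.25043306074291916 177.52083942802653
0.15715604767780597 86.28357999147931
((443.0420227050781, 235.2969970703125), (104.75605773925781, 67.97439575195312), 78.48616790771484) [ 400  179   87  113 6218]
tray [ 0.50409552 -0.28192331  0.024     ]
0.1670510324397882 -77.25176395558005
0.25147090527893273 -169.6560478661002
0.16208110289081337 102.82565745037041
0.25153043204786774 11.477249554275206
side proj round base/top [381.91790853 242.78701568] [384.74204069 185.70444334]
side proj square [306.13496135 208.62511384] [303.74277776 155.67862151]
```

The crops confirm the choice: the grey tin with the lid (top 319,259 / side 384,215), with purple on its left and orange on its right. Next I work out the tool axes for the approach.

```bash
cat >> h.py <<'E'
from scipy.spatial.transform import Rotation as Ro
def st():
    s=read_state();R=Ro.from_quat(s['eef_rot']).as_matrix();return s,R
def go(target,yaw_y=None):
    """prints total shift in tool axes (units 25mm) & turn vec in tool axes (45deg) to reach TCP target with tool x down and tool y at yaw deg"""
    s,R=st();d=R.T@(np.array(target)-s['ee_pos'])/.025
    print('t %.2f'%s['time'],'pos',s['ee_pos'].round(4),'w %.4f'%s['width'],'F',s['ft_force'].round(2),'q',s['joint_positions'].round(2))
    print('R',R.round(3).tolist()); print('shift(units)',d.round(2))
    if yaw_y is not None:
        a=np.radians(yaw_y);y=np.array([np.cos(a),np.sin(a),0]);x=np.array([0,0,-1.]);T=np.stack([x,y,np.cross(x,y)],1)
        print('turn units',(Ro.from_matrix(R.T@T).as_rotvec()/(np.pi/4)).round(3))
E
python3 - <<'E'
from h import *
go([0.441,0.014,0.245],90)
go([0.441,0.014,0.245],0)
go([0.441,0.014,0.245],180)
E
```

```text
t 0.10 pos [0.1719 0.6006 0.2439] w 0.0871 F [0.08 0.62 0.18] q [-1.31  0.33 -0.06  1.46  0.02  1.35 -0.09]
R [[-0.0, 0.275, 0.961], [-0.001, 0.961, -0.275], [-1.0, -0.001, 0.0]]
shift(units) [ -0.02 -19.6   16.8 ]
turn units [-0.355 -0.     0.002]
t 0.10 pos [0.1719 0.6006 0.2439] w 0.0871 F [0.08 0.62 0.18] q [-1.31  0.33 -0.06  1.46  0.02  1.35 -0.09]
R [[-0.0, 0.275, 0.961], [-0.001, 0.961, -0.275], [-1.0, -0.001, 0.0]]
shift(units) [ -0.02 -19.6   16.8 ]
turn units [1.645e+00 1.000e-03 1.000e-03]
t 0.10 pos [0.1719 0.6006 0.2439] w 0.0871 F [0.08 0.62 0.18] q [-1.31  0.33 -0.06  1.46  0.02  1.35 -0.09]
R [[-0.0, 0.275, 0.961], [-0.001, 0.961, -0.275], [-1.0, -0.001, 0.0]]
shift(units) [ -0.02 -19.6   16.8 ]
turn units [-2.355e+00 -1.000e-03  1.000e-03]
```

arm_command(targets=[0.06, 0, 0, 0, -0.2, 1, 1, 0.06, 0, 0, 0, -0.2, 1, 1, 0.06, 0, 0, 0, -0.2, 1, 1, 0.06, 0, 0, 0, -0.2, 1, 1, 0.06, 0, 0, 0, -0.2, 1, 1, 0.06, 0, 0, 0, -0.2, 1, 1, 0.06, 0, 0, 0, -0.2, 1, 1, 0.06, 0, 0, 0, -0.2, 1, 1, 0.06, 0, 0, 0, -0.2, 1, 1, 0.06, 0, 0, 0, -0.2, 1, 1, 0.06, 0, 0, 0, -0.2, 1, 1, 0.06, 0, 0, 0, -0.2, 1, 1])

```text
time: 1.1
ee_pos: [0.4048, 0.3801, 0.2393]
eef_rot: [0.299, 0.64, -0.305, 0.639]
ft_force: [-0.2, 0.2, -0.1]
width: 0.087
```

```bash
python3 -c "
from h import *
go([0.441,0.014,0.245],0)"
```

```text
t 1.10 pos [0.4048 0.3801 0.2393] w 0.0870 F [-0.21  0.22 -0.09] q [-0.99  0.18  0.18  1.66 -0.03  1.31 -0.12]
R [[-0.005, 0.772, 0.636], [-0.007, 0.636, -0.772], [-1.0, -0.009, 0.002]]
shift(units) [-0.13 -8.2  12.22]
turn units [0.877 0.006 0.01 ]
```

arm_command(targets=[0.075, 0, 0, 0, -0.28, 1, 1, 0.075, 0, 0, 0, -0.28, 1, 1, 0.075, 0, 0, 0, -0.28, 1, 1, 0.075, 0, 0, 0, -0.28, 1, 1, 0.075, 0, 0, 0, -0.28, 1, 1, 0.075, 0, 0, 0, -0.28, 1, 1, 0.075, 0, 0, 0, -0.28, 1, 1, 0.075, 0, 0, 0, -0.28, 1, 1, 0.075, 0, 0, 0, -0.28, 1, 1, 0.075, 0, 0, 0, -0.28, 1, 1, 0.075, 0, 0, 0, -0.28, 1, 1, 0.075, 0, 0, 0, -0.28, 1, 1])

```text
time: 2.1
ee_pos: [0.4255, 0.0449, 0.2397]
eef_rot: [-0.519, -0.477, 0.526, -0.476]
ft_force: [0.2, -1.0, -0.1]
width: 0.0871
```

```bash
python3 -c "
from h import *
go([0.441,0.014,0.245],0)"
```

```text
t 2.10 pos [0.4255 0.0449 0.2397] w 0.0871 F [ 0.19 -0.98 -0.13] q [-0.69 -0.14  0.44  1.97  0.06  1.31 -0.36]
R [[-0.007, 0.996, -0.093], [-0.005, -0.093, -0.996], [-1.0, -0.007, 0.006]]
shift(units) [-0.21  0.73  1.17]
turn units [-0.118  0.007  0.009]
```

arm_command(targets=[-0.06, 0, 0, 0, 0.4, 0.6, 1, -0.06, 0.007, 0.009, -0.2, 0.33, 0.55, 1, 0, 0, 0, 0, 0, 0, 1, 0, 0, 0, 0, 0, 0, 1])

```text
time: 2.43
ee_pos: [0.438, 0.0035, 0.2446]
eef_rot: [0.506, 0.496, -0.504, 0.494]
ft_force: [0.2, 0.4, 0.5]
width: 0.0868
```

```bash
python3 - <<'E'
from h import *
go([0.441,0.014,0.081],0)
for n in('top','side'):
    cv2.imwrite(f'pics/{n}1.png',camera(n)[:,:,::-1])
t=cv2.imread('pics/top1.png')[150:350,220:470]; s=cv2.imread('pics/side1.png')[50:300,250:500]
cv2.imwrite('pics/c1.png',np.hstack([cv2.resize(t,(400,320)),cv2.resize(s,(320,320))]))
E
```

```text
t 2.43 pos [0.438  0.0035 0.2446] w 0.0868 F [0.25 0.38 0.48] q [-0.66 -0.13  0.51  1.95  0.06  1.31 -0.18]
R [[-0.001, 1.0, -0.019], [0.005, -0.019, -1.0], [-1.0, -0.001, -0.005]]
shift(units) [ 6.55  0.12 -0.39]
turn units [-0.025 -0.006  0.001]
```

View pics/c1.png

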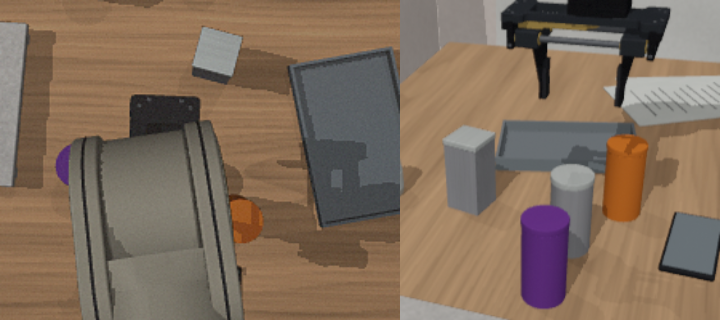

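arm_command(targets=[-0.025, -0.006, 0, 0.5, 0.1, -0.3, 1, 0, 0, 0, 0.8, 0, 0, 1, 0, 0, 0, 0.8, 0, 0, 1, 0, 0, 0, 0.8, 0, 0, 1, 0, 0, 0, 0.8, 0, 0, 1, 0, 0, 0, 0.5, 0, 0, 1, 0, 0, 0, 0.2, 0, 0, 1, 0, 0, 0, 0, 0, 0, 1])

```text
time: 3.2
ee_pos: [0.4386, 0.0188, 0.1294]
eef_rot: [0.499, 0.502, -0.499, 0.501]
ft_force: [0.3, -0.1, 0.5]
width: 0.0868
```

```bash
python3 - <<'E'
from h import *
go([0.441,0.014,0.085],0)
E
```

```text
t 3.20 pos [0.4386 0.0188 0.1294] w 0.0868 F [ 0.3  -0.09  0.5 ] q [-0.66  0.01  0.53  2.09 -0.01  1.04 -0.13]
R [[-0.001, 1.0, 0.005], [0.001, 0.005, -1.0], [-1.0, -0.001, -0.001]]
shift(units) [1.78 0.1  0.19]
turn units [ 0.006 -0.001  0.002]
```

arm_command(targets=[0, 0, 0, 0.5, 0.1, 0.15, 1, 0, 0, 0, 0.5, 0, 0, 1, 0, 0, 0, 0.5, 0, 0, 1, 0, 0, 0, 0.25, 0, 0, 1, 0, 0, 0, 0, 0, 0, 1])

```text
time: 3.62
ee_pos: [0.4428, 0.0179, 0.0872]
eef_rot: [0.499, 0.502, -0.497, 0.501]
ft_force: [-0.4, 0.4, 0.2]
width: 0.0869
```

```bash
python3 - <<'E'
from h import *
go([0.441,0.014,0.085],0)
cv2.imwrite('pics/s2.png',cv2.resize(camera('side')[100:280,270:470],None,fx=3,fy=3)[:,:,::-1])
E
```

```text
t 3.62 pos [0.4428 0.0179 0.0872] w 0.0869 F [-0.36  0.41  0.22] q [-0.65  0.09  0.54  2.13 -0.06  0.94 -0.08]
R [[0.002, 1.0, 0.007], [0.003, 0.007, -1.0], [-1.0, 0.002, -0.003]]
shift(units) [ 0.09 -0.07  0.16]
turn units [ 0.009 -0.004 -0.002]
```

View pics/s2.png

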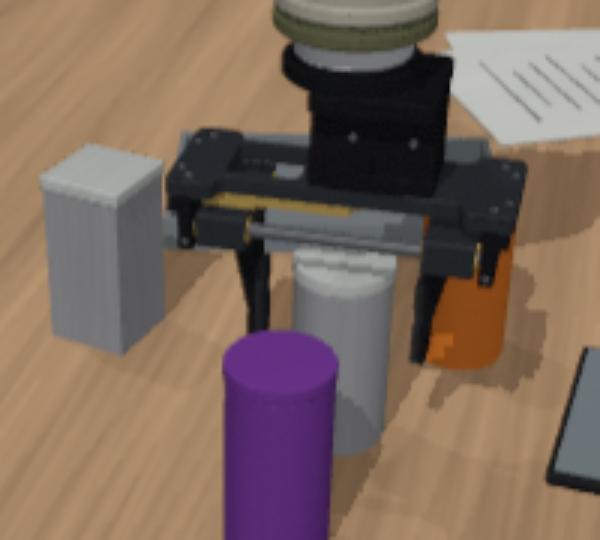

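The fingers straddle the grey tin (at about 345,340 in the crop), clear of purple and orange. Now I correct y and close.

arm_command(targets=[0, 0, 0, 0.06, -0.06, 0.2, 1, 0, 0, 0, 0, 0, 0, 0.6, 0, 0, 0, 0, 0, 0, 0.3, 0, 0, 0, 0, 0, 0, 0.3, 0, 0, 0, 0, 0, 0, 0.3, 0, 0, 0, 0, 0, 0, 0.3, 0, 0, 0, 0, 0, 0, 0.3], newtons=25)

```text
time: 4.25
ee_pos: [0.4433, 0.013, 0.0896]
eef_rot: [0.501, 0.501, -0.495, 0.502]
ft_force: [0.3, -0.2, -1.4]
width: 0.0594
```

```bash
python3 - <<'E'
from h import *
go([0.441,0.014,0.085],0)
E
```

```text
t 4.25 pos [0.4433 0.013  0.0896] w 0.0594 F [ 0.26 -0.24 -1.39] q [-0.65  0.08  0.54  2.13 -0.06  0.94 -0.07]
R [[0.007, 1.0, 0.007], [0.005, 0.007, -1.0], [-1.0, 0.007, -0.005]]
shift(units) [ 0.18 -0.09 -0.04]
turn units [ 0.008 -0.006 -0.009]
```

arm_command(targets=[0, 0, 0, 0, 0, 0, 0.3, 0, 0, 0, 0, 0, 0, 0.3, 0, 0, 0, 0, 0, 0, 0.3])

```text
time: 4.5
ee_pos: [0.4431, 0.0131, 0.0894]
eef_rot: [0.501, 0.501, -0.495, 0.502]
ft_force: [-0.0, -1.1, 0.4]
width: 0.0592
```

arm_command(targets=[0, 0, 0, 0, 0, 0, 1, 0, 0, 0, 0, 0, 0, 1, 0, 0, 0, 0.15, 0, 0, 1, 0, 0, 0, 0.15, 0, 0, 1, 0, 0, 0, 0, 0, 0, 1])

```text
time: 4.92
ee_pos: [0.4435, 0.0133, 0.0814]
eef_rot: [0.501, 0.501, -0.495, 0.502]
ft_force: [0.0, -0.7, -0.5]
width: 0.0828
```

```bash
python3 - <<'E'
from h import *
go([0.441,0.014,0.083],0)
E
```

```text
t 4.92 pos [0.4435 0.0133 0.0814] w 0.0828 F [ 0.01 -0.69 -0.49] q [-0.64  0.1   0.54  2.13 -0.07  0.92 -0.06]
R [[0.007, 1.0, 0.007], [0.005, 0.007, -1.0], [-1.0, 0.007, -0.005]]
shift(units) [-0.06 -0.1  -0.03]
turn units [ 0.009 -0.007 -0.009]
```

arm_command(targets=[0.01, -0.007, -0.009, 0, -0.05, 0, 0.6, 0, 0, 0, 0, 0, 0, 0.3, 0, 0, 0, 0, 0, 0, 0.3, 0, 0, 0, 0, 0, 0, 0.3, 0, 0, 0, 0, 0, 0, 0.3, 0, 0, 0, 0, 0, 0, 0.3, 0, 0, 0, 0, 0, 0, 0.3, 0, 0, 0, 0, 0, 0, 0.3], newtons=30)

```text
time: 5.58
ee_pos: [0.4418, 0.0132, 0.081]
eef_rot: [-0.5, -0.5, 0.501, -0.5]
ft_force: [0.9, 0.7, 0.4]
width: 0.0585
```

```bash
python3 - <<'E'
from h import *
go([0.441,0.014,0.085],0)
E
```

```text
t 5.58 pos [0.4418 0.0132 0.081 ] w 0.0585 F [0.94 0.69 0.38] q [-0.65  0.1   0.54  2.13 -0.06  0.93 -0.07]
R [[-0.001, 1.0, -0.002], [-0.001, -0.002, -1.0], [-1.0, -0.001, 0.001]]
shift(units) [-0.16 -0.03 -0.03]
turn units [-0.002  0.002  0.002]
```

arm_command(targets=[0, 0, 0, -0.2, 0, 0, 0.3, 0, 0, 0, -0.5, 0, 0, 0.3, 0, 0, 0, -0.8, 0, 0, 0.3, 0, 0, 0, -0.8, 0, 0, 0.3, 0, 0, 0, -0.8, 0, 0, 0.3, 0, 0, 0, -0.8, 0.4, 0, 0.3, 0, 0, 0, -0.8, 0.4, 0, 0.3, 0, 0, 0, -0.8, 0.4, 0, 0.3, 0, 0, 0, -0.5, 0.4, 0, 0.3, 0, 0, 0, -0.2, 0.3, 0, 0.3, 0, 0, 0, 0, 0, 0, 0.3, 0, 0, 0, 0, 0, 0, 0.3])

```text
time: 6.58
ee_pos: [0.4887, 0.0117, 0.2458]
eef_rot: [-0.499, -0.499, 0.503, -0.499]
ft_force: [-0.3, 0.2, -1.0]
width: 0.0585
```

arm_command(targets=[0, 0, 0, 0, 0, 0, 0.3, 0, 0, 0, 0, 0, 0, 0.3])

```text
time: 6.75
ee_pos: [0.4876, 0.0115, 0.2449]
eef_rot: [-0.499, -0.5, 0.503, -0.498]
ft_force: [0.4, 0.8, -0.7]
width: 0.0584
```

```bash
python3 - <<'E'
from h import *
go([0.5,0.014,0.24],0)
F=[]
for i in range(4):
    im=camera('side'); F.append(read_state()['ft_force'])
print(np.round(F,2).tolist())
cv2.imwrite('pics/s3.png',im[:,:,::-1])
E
```

```text
t 6.75 pos [0.4876 0.0115 0.2449] w 0.0584 F [ 0.36  0.75 -0.72] q [-0.66  0.01  0.55  1.83 -0.    1.3  -0.11]
R [[-0.006, 1.0, -0.004], [-0.003, -0.004, -1.0], [-1.0, -0.006, 0.003]]
shift(units) [ 0.19  0.5  -0.1 ]
turn units [-0.005  0.003  0.007]
[[-0.23, 0.27, -1.71], [0.6, 0.07, -1.44], [0.48, 0.15, -0.64], [-0.7, 0.08, -0.65]]
```

View pics/s3.png

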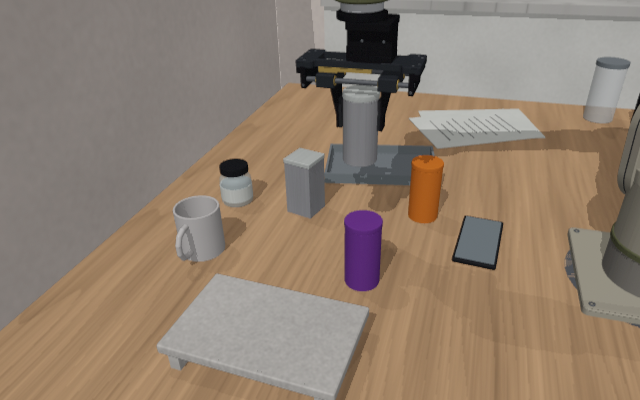

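The round tin is held high and the force averages about -1 N, which suggests it is empty. Next comes the tipping.

arm_command(targets=[0, 0, -0.1, 0, 0, 0, 0.3, 0, 0, -0.15, 0, 0, 0, 0.3, 0, 0, -0.15, 0, 0, 0, 0.3, 0, 0, -0.15, 0, 0, 0, 0.3, 0, 0, -0.1, 0, 0, 0, 0.3, 0, 0, -0.05, 0, 0, 0, 0.3, 0, 0, 0, 0, 0, 0, 0.3])

```text
time: 7.53
ee_pos: [0.4872, 0.014, 0.245]
eef_rot: [0.337, 0.624, -0.62, 0.335]
ft_force: [0.5, 0.5, -1.8]
width: 0.0578
```

```bash
python3 - <<'E'
from h import *
s,R=st(); print('tilt',np.degrees(np.arccos(-R[2,0])))
go([0.5,0.014,0.24],0)
cv2.imwrite('pics/s4.png',camera('side')[50:250,200:500][:,:,::-1])
E
```

```text
tilt 33.20888860987277
t 7.53 pos [0.4872 0.014  0.245 ] w 0.0578 F [ 0.5   0.45 -1.8 ] q [-0.5   0.5   0.59  1.43 -0.23  1.87  0.11]
R [[-0.548, 0.837, 0.0], [0.004, 0.003, -1.0], [-0.837, -0.548, -0.005]]
shift(units) [-0.11  0.54 -0.  ]
turn units [ 0.002 -0.006  0.738]
```

View pics/s4.png

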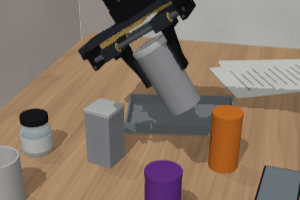

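The tin is tipped about 33° at crop (165,80). Now back upright.

arm_command(targets=[0, 0, 0.1, 0, 0, 0, 0.3, 0, 0, 0.15, 0, 0, 0, 0.3, 0, 0, 0.15, 0, 0, 0, 0.3, 0, 0, 0.15, 0, 0, 0, 0.3, 0, 0, 0.12, 0, 0, 0, 0.3, 0, 0, 0.06, 0, 0, 0, 0.3, 0, 0, 0, 0, 0, 0, 0.3])

```text
time: 8.17
ee_pos: [0.4875, 0.0148, 0.2444]
eef_rot: [0.512, 0.495, -0.487, 0.506]
ft_force: [0.8, 0.6, -0.2]
width: 0.0583
```

```bash
python3 - <<'E'
from h import *
s,R=st(); print('tilt',np.degrees(np.arccos(-R[2,0])))
go([0.5,0.014,0.24],0)
E
```

```text
tilt 2.217770474853929
t 8.17 pos [0.4875 0.0148 0.2444] w 0.0583 F [ 0.79  0.58 -0.23] q [-0.7  -0.03  0.58  1.87  0.01  1.26 -0.12]
R [[0.036, 0.999, 0.001], [0.014, 0.001, -1.0], [-0.999, 0.036, -0.014]]
shift(units) [0.2  0.49 0.03]
turn units [ 0.001 -0.018 -0.046]
```

arm_command(targets=[0, -0.018, -0.046, 0, 0, 0, 0.3, 0, 0, 0, 0, 0, 0, 0.3, 0, 0, 0, 0, 0, 0, 0.3])

```text
time: 8.42
ee_pos: [0.4862, 0.0152, 0.2464]
eef_rot: [0.502, 0.501, -0.497, 0.5]
ft_force: [0.4, -0.2, -1.2]
width: 0.0581
```

```bash
python3 - <<'E'
from h import *
F=[]
for i in range(3):
    im=camera('side'); F.append(read_state()['ft_force'][2])
print(np.round(F,2).tolist())
s,R=st(); print('tilt',np.degrees(np.arccos(-R[2,0])))
cv2.imwrite('pics/s5.png',cv2.resize(im[50:250,250:450],None,fx=2.5,fy=2.5)[:,:,::-1])
E
```

```text
[-1.23, -1.58, -1.34]
tilt 0.31490173536391447
```

View pics/s5.png

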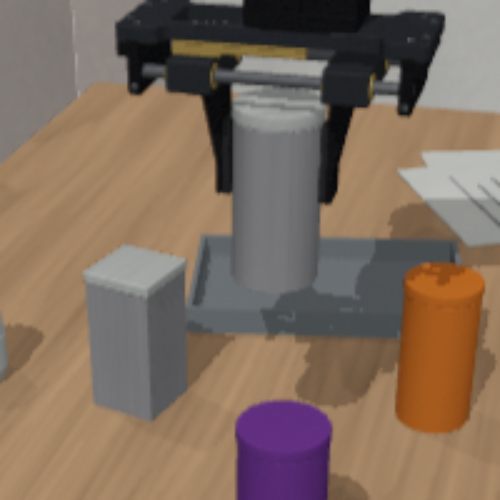

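arm_command(targets=[0, 0, -0.1, 0, 0, 0, 0.3, 0, 0, -0.15, 0, 0, 0, 0.3, 0, 0, -0.15, 0, 0, 0, 0.3, 0, 0, -0.15, 0, 0, 0, 0.3, 0, 0, -0.1, 0, 0, 0, 0.3, 0, 0, -0.05, 0, 0, 0, 0.3, 0, 0, 0, 0, 0, 0, 0.3])

```text
time: 9.15
ee_pos: [0.4877, 0.0165, 0.2445]
eef_rot: [0.339, 0.625, -0.617, 0.338]
ft_force: [0.4, 0.2, -1.2]
width: 0.0584
```

arm_command(targets=[0, 0, 0.1, 0, 0, 0, 0.3, 0, 0, 0.15, 0, 0, 0, 0.3, 0, 0, 0.15, 0, 0, 0, 0.3, 0, 0, 0.15, 0, 0, 0, 0.3, 0, 0, 0.11, 0, 0, 0, 0.3, 0, 0, 0.03, 0, 0, 0, 0.3, 0, 0, 0, 0, 0, 0, 0.3, 0, 0, 0, 0, 0, 0, 0.3])

```text
time: 9.82
ee_pos: [0.4896, 0.0167, 0.2404]
eef_rot: [0.504, 0.504, -0.495, 0.498]
ft_force: [0.4, 0.3, -1.4]
width: 0.0586
```

```bash
python3 - <<'E'
from h import *
F=[]
for i in range(6):
    im=camera('side'); F.append(read_state()['ft_force'][2])
print(np.round(F,2).tolist(),np.mean(F))
cv2.imwrite('pics/s6.png',cv2.resize(im[50:250,250:450],None,fx=2.5,fy=2.5)[:,:,::-1])
go([0.5,-0.282,0.24],-29)
E
```

```text
[-1.26, -0.97, -1.98, -1.53, -0.9, -1.76] -1.4002127869236487
t 10.12 pos [0.4903 0.0164 0.2395] w 0.0582 F [ 0.04 -0.4  -1.76] q [-0.74  0.02  0.63  1.84 -0.02  1.28 -0.09]
R [[0.0, 1.0, 0.003], [0.013, 0.003, -1.0], [-1.0, 0.0, -0.013]]
shift(units) [-0.17  0.35 11.93]
turn units [ 0.648 -0.016  0.004]
```

View pics/s6.png

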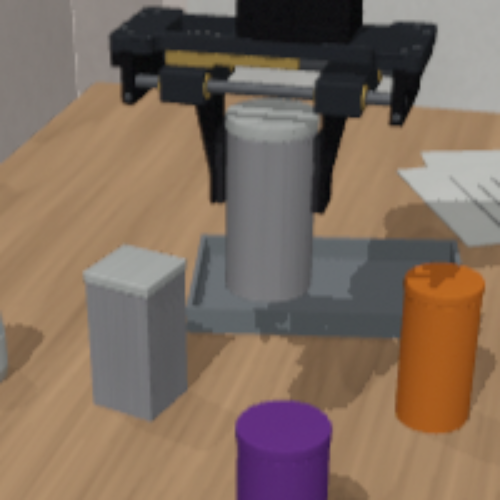

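Weight is about 1.35 N (around 135 g) with nothing knocking, so the round tin is empty and goes in the tray, at the near slot around (0.450, -0.292).

arm_command(targets=[0.03, -0.016, 0, -0.1, 0.1, 0.5, 0.3, 0.06, 0, 0, 0, 0.15, 0.9, 0.3, 0.06, 0, 0, 0, 0.15, 1, 0.3, 0.06, 0, 0, 0, 0.15, 1, 0.3, 0.06, 0, 0, 0, 0.15, 1, 0.3, 0.06, 0, 0, 0, 0.15, 1, 0.3, 0.06, 0, 0, 0, 0.15, 1, 0.3, 0.06, 0, 0, 0, 0.15, 1, 0.3, 0.06, 0, 0, 0, 0.15, 1, 0.3, 0.06, 0, 0, 0, 0.15, 1, 0.3, 0.06, 0, 0, 0, 0.1, 0.6, 0.3, 0, 0, 0, 0, 0, 0.3, 0.3])

```text
time: 11.12
ee_pos: [0.4631, -0.2709, 0.2445]
eef_rot: [-0.613, -0.341, 0.621, -0.35]
ft_force: [0.3, 0.4, -1.7]
width: 0.0585
```

```bash
python3 - <<'E'
from h import *
go([0.45,-0.292,0.24],-30)
E
```

```text
t 11.12 pos [ 0.4631 -0.2709  0.2445] w 0.0585 F [ 0.27  0.36 -1.68] q [-0.39  0.17  0.92  1.74 -0.12  1.3   0.01]
R [[-0.004, 0.852, -0.523], [-0.017, -0.523, -0.852], [-1.0, 0.005, 0.017]]
shift(units) [ 0.2  -0.01  0.99]
turn units [-0.035  0.021 -0.006]
```

arm_command(targets=[-0.03, 0.021, -0.006, 0, 0, 0.4, 0.3, 0, 0, 0, 0.3, 0, 0.3, 0.3, 0, 0, 0, 0.6, 0, 0, 0.3, 0, 0, 0, 0.6, 0, 0, 0.3, 0, 0, 0, 0.6, 0, 0, 0.3, 0, 0, 0, 0.6, 0, 0, 0.3, 0, 0, 0, 0.6, 0, 0, 0.3, 0, 0, 0, 0.4, 0, 0, 0.3, 0, 0, 0, 0, 0, 0, 0.3])

```text
time: 11.87
ee_pos: [0.4515, -0.2892, 0.1452]
eef_rot: [-0.612, -0.351, 0.615, -0.352]
ft_force: [-0.4, 0.2, -1.1]
width: 0.0584
```

```bash
python3 - <<'E'
from h import *
go([0.45,-0.292,0.086],-30)
cv2.imwrite('pics/s7.png',cv2.resize(camera('side')[20:220,270:470],None,fx=2.5,fy=2.5)[:,:,::-1])
E
```

```text
t 11.87 pos [ 0.4515 -0.2892  0.1452] w 0.0584 F [-0.36  0.17 -1.06] q [-0.29  0.29  0.9   1.86 -0.25  1.11  0.17]
R [[-0.003, 0.862, -0.507], [-0.003, -0.507, -0.862], [-1.0, -0.0, 0.004]]
shift(units) [2.37 0.   0.12]
turn units [-0.01   0.005  0.001]
```

View pics/s7.png

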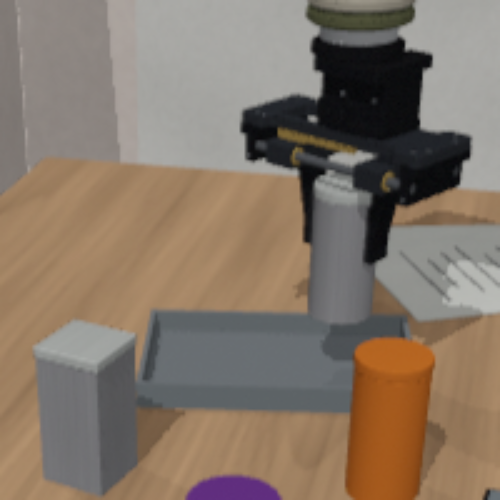

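arm_command(targets=[0, 0, 0, 0.5, 0, 0.05, 0.3, 0, 0, 0, 0.5, 0, 0.05, 0.3, 0, 0, 0, 0.5, 0, 0, 0.3, 0, 0, 0, 0.25, 0, 0, 0.3, 0, 0, 0, 0.1, 0, 0, 0.3, 0, 0, 0, 0, 0, 0, 0.3])

```text
time: 12.42
ee_pos: [0.4518, -0.2924, 0.0973]
eef_rot: [-0.613, -0.35, 0.614, -0.353]
ft_force: [0.3, 0.3, -1.1]
width: 0.0584
```

```bash
python3 - <<'E'
from h import *
go([0.45,-0.292,0.086],-30)
E
```

```text
t 12.42 pos [ 0.4518 -0.2924  0.0973] w 0.0584 F [ 0.27  0.27 -1.13] q [-0.24  0.37  0.86  1.9  -0.32  1.02  0.23]
R [[0.001, 0.863, -0.506], [-0.005, -0.506, -0.863], [-1.0, 0.003, 0.004]]
shift(units) [ 0.45 -0.07  0.02]
turn units [-0.009  0.005 -0.004]
```

arm_command(targets=[0, 0.005, -0.004, 0.15, 0, 0, 0.3, 0, 0, 0, 0.15, 0, 0, 0.3, 0, 0, 0, 0.1, 0, 0, 0.3, 0, 0, 0, 0, 0, 0, 0.3])

```text
time: 12.75
ee_pos: [0.4526, -0.2929, 0.0874]
eef_rot: [0.614, 0.351, -0.613, 0.352]
ft_force: [-1.4, 0.7, -1.5]
width: 0.0581
```

arm_command(targets=[0, 0, 0, 0.05, 0, 0, 0.3, 0, 0, 0, 0, 0, 0, 0.3])

```text
time: 12.92
ee_pos: [0.4529, -0.2931, 0.0864]
eef_rot: [0.614, 0.351, -0.613, 0.352]
ft_force: [0.7, -1.0, -1.8]
width: 0.0585
```

```bash
python3 - <<'E'
from h import *
go([0.45,-0.292,0.086],-30)
E
```

```text
t 12.92 pos [ 0.4529 -0.2931  0.0864] w 0.0585 F [ 0.69 -0.96 -1.82] q [-0.22  0.39  0.85  1.9  -0.34  1.    0.25]
R [[0.003, 0.862, -0.506], [-0.0, -0.506, -0.862], [-1.0, 0.003, -0.001]]
shift(units) [ 0.01 -0.12  0.02]
turn units [-0.009 -0.001 -0.003]
```

arm_command(targets=[0, 0, 0, 0.08, 0, 0, 0.3, 0, 0, 0, 0, 0, 0, 0.3])

```text
time: 13.08
ee_pos: [0.454, -0.2936, 0.0862]
eef_rot: [0.615, 0.35, -0.612, 0.352]
ft_force: [-1.0, -0.6, -1.3]
width: 0.0586
```

arm_command(targets=[0, 0, 0, 0.08, 0, 0, 0.3, 0, 0, 0, 0, 0, 0, 0.3])

```text
time: 13.25
ee_pos: [0.4549, -0.2939, 0.086]
eef_rot: [0.616, 0.35, -0.611, 0.353]
ft_force: [0.4, 0.3, -1.2]
width: 0.0584
```

arm_command(targets=[0, 0, 0, 0.15, 0, 0, 0.3, 0, 0, 0, 0.05, 0, 0, 0.3])

```text
time: 13.42
ee_pos: [0.4557, -0.2941, 0.0842]
eef_rot: [0.617, 0.351, -0.61, 0.352]
ft_force: [-6.8, 3.1, 12.9]
width: 0.0584
```

```bash
python3 - <<'E'
from h import *
F=[]
for i in range(3):
    im=camera('side'); F.append(read_state()['ft_force'])
print(np.round(F,2).tolist())
go([0.45,-0.292,0.086],-30)
cv2.imwrite('pics/s8.png',cv2.resize(im[50:250,270:470],None,fx=2.5,fy=2.5)[:,:,::-1])
E
```

```text
[[-6.35, 5.53, 20.08], [-6.49, 4.47, 20.12], [-6.05, 3.92, 19.12]]
t 13.57 pos [ 0.4557 -0.2941  0.0841] w 0.0581 F [-6.05  3.92 19.12] q [-0.21  0.39  0.84  1.9  -0.36  0.99  0.26]
R [[0.009, 0.863, -0.506], [0.002, -0.506, -0.863], [-1.0, 0.007, -0.007]]
shift(units) [-0.08 -0.24  0.04]
turn units [-0.009 -0.009 -0.009]
```

View pics/s8.png

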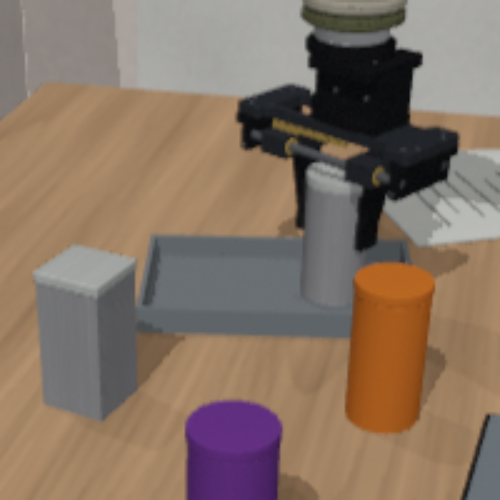

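The tin is pressing firmly on the tray floor (+20 N). I relax upward slightly, then release.

arm_command(targets=[0, 0, 0, -0.04, 0, 0, 0.3, 0, 0, 0, 0, 0, 0, 0.3])

```text
time: 13.73
ee_pos: [0.4559, -0.2942, 0.0855]
eef_rot: [0.617, 0.35, -0.61, 0.353]
ft_force: [-0.3, -0.2, -1.5]
width: 0.0582
```

arm_command(targets=[0, 0, 0, 0, 0, 0, 0.8, 0, 0, 0, 0, 0, 0, 1, 0, 0, 0, 0, 0, 0, 1, 0, 0, 0, 0, 0, 0, 1, 0, 0, 0, 0, 0, 0, 1])

```text
time: 14.15
ee_pos: [0.4561, -0.2942, 0.0849]
eef_rot: [0.617, 0.35, -0.61, 0.353]
ft_force: [-0.2, -0.5, 0.2]
width: 0.0827
```

```bash
python3 - <<'E'
from h import *
im=camera('side')
go([0.455,-0.292,0.25],-30)
cv2.imwrite('pics/s9.png',cv2.resize(im[50:250,270:470],None,fx=2.5,fy=2.5)[:,:,::-1])
E
```

```text
t 14.20 pos [ 0.456  -0.2942  0.0849] w 0.0842 F [-0.78 -0.86  0.61] q [-0.21  0.39  0.84  1.9  -0.36  0.99  0.26]
R [[0.01, 0.863, -0.506], [0.002, -0.506, -0.863], [-1.0, 0.008, -0.007]]
shift(units) [-6.6  -0.03 -0.1 ]
turn units [-0.008 -0.009 -0.01 ]
```

View pics/s9.png

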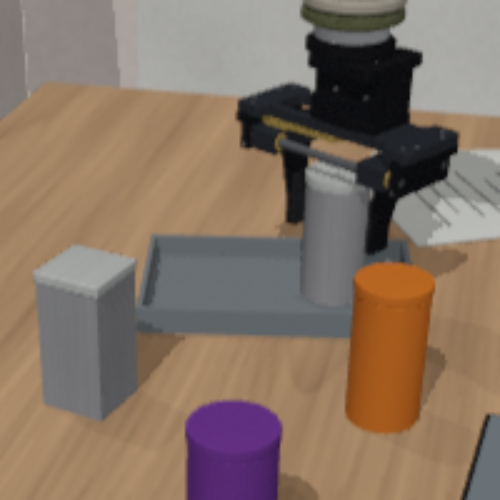

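arm_command(targets=[0, 0, 0, 0, 0, 0, 1, 0, 0, 0, -0.3, 0, 0, 1, 0, 0, 0, -0.7, 0, 0, 1, 0, 0, 0, -1, 0, 0, 1, 0, 0, 0, -1, 0, 0, 1, 0, 0, 0, -1, 0, 0, 1, 0, 0, 0, -1, 0, 0, 1, 0, 0, 0, -0.7, 0, 0, 1, 0, 0, 0, -0.2, 0, 0, 1, 0, 0, 0, 0, 0, 0, 1])

```text
time: 15.03
ee_pos: [0.4526, -0.2953, 0.2417]
eef_rot: [0.617, 0.35, -0.611, 0.352]
ft_force: [0.5, -0.5, -0.2]
width: 0.087
```

```bash
python3 - <<'E'
from h import *
im=camera('side')
go([0.615,-0.064,0.23],-14)
cv2.imwrite('pics/s10.png',im[:,:,::-1])
E
```

```text
t 15.08 pos [ 0.4525 -0.2953  0.2411] w 0.0868 F [0.25 0.36 0.79] q [-0.33  0.19  0.94  1.74 -0.16  1.29  0.11]
R [[0.008, 0.861, -0.508], [0.002, -0.508, -0.861], [-1.0, 0.006, -0.006]]
shift(units) [  0.51   0.89 -11.27]
turn units [-0.368 -0.006 -0.009]
```

View pics/s10.png

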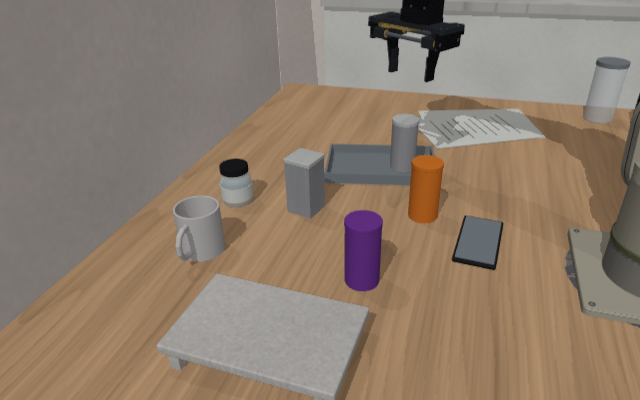

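The round tin stands upright in the tray at (405,145), released. Next is the square tin.

arm_command(targets=[-0.02, 0, 0, 0, 0.1, -0.5, 1, -0.035, 0, 0, 0, 0.24, -1, 1, -0.035, 0, 0, 0, 0.24, -1, 1, -0.035, 0, 0, 0, 0.24, -1, 1, -0.035, 0, 0, 0, 0.24, -1, 1, -0.035, 0, 0, 0, 0.24, -1, 1, -0.035, 0, 0, 0, 0.24, -1, 1, -0.035, 0, 0, 0, 0.24, -1, 1, -0.035, 0, 0, 0, 0.24, -1, 1, -0.035, 0, 0, 0, 0.24, -0.9, 1, -0.02, 0, 0, 0, 0.15, -0.5, 1, 0, 0, 0, 0, 0, 0, 1])

```text
time: 16.08
ee_pos: [0.6189, -0.0557, 0.2332]
eef_rot: [0.55, 0.447, -0.549, 0.443]
ft_force: [0.4, 0.2, -0.2]
width: 0.0869
```

```bash
python3 - <<'E'
from h import *
go([0.615,-0.064,0.23],-14)
E
```

```text
t 16.08 pos [ 0.6189 -0.0557  0.2332] w 0.0869 F [ 0.44  0.17 -0.2 ] q [-0.54  0.39  0.73  1.52 -0.27  1.34  0.01]
R [[-0.003, 0.978, -0.208], [0.006, -0.208, -0.978], [-1.0, -0.005, -0.005]]
shift(units) [ 0.13 -0.08  0.36]
turn units [ 0.044 -0.007  0.006]
```

arm_command(targets=[0.044, -0.007, 0.006, 0.2, -0.08, 0.35, 1, 0, 0, 0, 0.7, 0, 0, 1, 0, 0, 0, 0.8, 0, 0, 1, 0, 0, 0, 0.8, 0, 0, 1, 0, 0, 0, 0.5, 0, 0, 1, 0, 0, 0, 0.2, 0, 0, 1, 0, 0, 0, 0, 0, 0, 1])

```text
time: 16.67
ee_pos: [0.6108, -0.0746, 0.1492]
eef_rot: [-0.561, -0.427, 0.564, -0.431]
ft_force: [-0.8, -0.2, -0.7]
width: 0.0872
```

```bash
python3 - <<'E'
from h import *
go([0.615,-0.064,0.082],-14)
cv2.imwrite('pics/s11.png',cv2.resize(camera('side')[50:250,200:400],None,fx=2.5,fy=2.5)[:,:,::-1])
E
```

```text
t 16.67 pos [ 0.6108 -0.0746  0.1492] w 0.0872 F [-0.76 -0.17 -0.66] q [-0.51  0.45  0.72  1.64 -0.31  1.17  0.01]
R [[0.0, 0.964, -0.264], [-0.007, -0.264, -0.964], [-1.0, 0.002, 0.007]]
shift(units) [ 2.69  0.04 -0.47]
turn units [-0.03   0.009 -0.003]
```

View pics/s11.png

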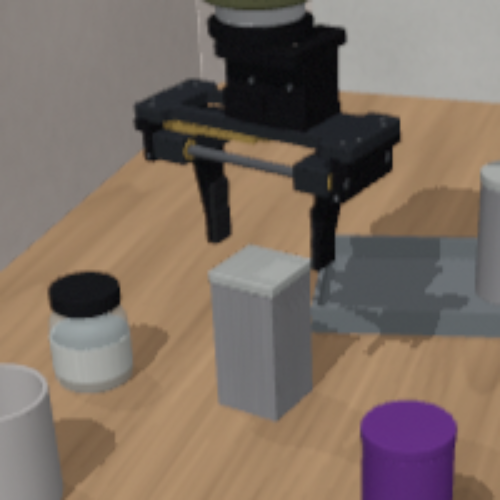

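arm_command(targets=[-0.03, 0.009, 0, 0, 0.04, -0.4, 1, 0, 0, 0, 0, 0, 0, 1])

```text
time: 16.88
ee_pos: [0.615, -0.0664, 0.1514]
eef_rot: [0.559, 0.434, -0.556, 0.436]
ft_force: [-0.2, 0.9, 0.1]
width: 0.087
```

```bash
python3 - <<'E'
from h import *
go([0.615,-0.064,0.082],-14)
E
```

```text
t 16.88 pos [ 0.615  -0.0664  0.1514] w 0.0870 F [-0.23  0.91  0.1 ] q [-0.51  0.45  0.71  1.63 -0.31  1.17  0.03]
R [[0.005, 0.97, -0.243], [0.0, -0.243, -0.97], [-1.0, 0.005, -0.001]]
shift(units) [ 2.78 -0.04 -0.09]
turn units [-0.001 -0.002 -0.006]
```

arm_command(targets=[0, 0, -0.006, 0.4, 0, -0.05, 1, 0, 0, 0, 0.6, 0, 0, 1, 0, 0, 0, 0.6, 0, 0, 1, 0, 0, 0, 0.5, 0, 0, 1, 0, 0, 0, 0.25, 0, 0, 1, 0, 0, 0, 0.1, 0, 0, 1, 0, 0, 0, 0, 0, 0, 1])

```text
time: 17.47
ee_pos: [0.6184, -0.0637, 0.0891]
eef_rot: [0.559, 0.435, -0.555, 0.436]
ft_force: [0.3, 0.2, 1.3]
width: 0.0865
```

```bash
python3 - <<'E'
from h import *
go([0.615,-0.064,0.082],-14)
E
```

```text
t 17.47 pos [ 0.6184 -0.0637  0.0891] w 0.0865 F [0.32 0.16 1.28] q [-0.49  0.52  0.68  1.68 -0.37  1.07  0.06]
R [[0.006, 0.971, -0.241], [0.002, -0.241, -0.971], [-1.0, 0.005, -0.004]]
shift(units) [ 0.28 -0.13  0.04]
turn units [ 0.001 -0.005 -0.006]
```

arm_command(targets=[0, -0.005, -0.006, 0.2, -0.13, 0.03, 1, 0, 0, 0, 0.1, 0, 0, 1, 0, 0, 0, 0, 0, 0, 0.6, 0, 0, 0, 0, 0, 0, 0.3, 0, 0, 0, 0, 0, 0, 0.3, 0, 0, 0, 0, 0, 0, 0.3, 0, 0, 0, 0, 0, 0, 0.3, 0, 0, 0, 0, 0, 0, 0.3, 0, 0, 0, 0, 0, 0, 0.3, 0, 0, 0, 0, 0, 0, 0.3])

```text
time: 18.3
ee_pos: [0.6161, -0.0638, 0.0832]
eef_rot: [0.558, 0.435, -0.556, 0.436]
ft_force: [-0.2, -0.2, -0.1]
width: 0.0559
```

```bash
python3 - <<'E'
from h import *
go([0.615,-0.064,0.24],-14)
cv2.imwrite('pics/s12.png',cv2.resize(camera('side')[50:250,200:400],None,fx=2.5,fy=2.5)[:,:,::-1])
E
```

```text
t 18.30 pos [ 0.6161 -0.0638  0.0832] w 0.0559 F [-0.2  -0.21 -0.09] q [-0.49  0.53  0.67  1.68 -0.37  1.06  0.06]
R [[0.003, 0.971, -0.241], [-0.0, -0.241, -0.971], [-1.0, 0.003, -0.0]]
shift(units) [-6.27 -0.02  0.02]
turn units [ 0.001 -0.001 -0.004]
```

View pics/s12.png

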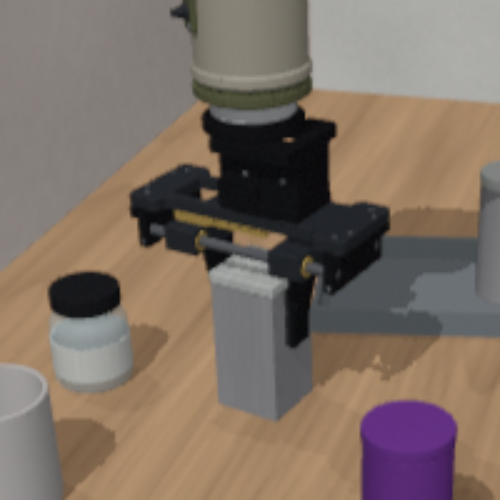

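The square tin is gripped (width 55.9 mm, which matches the body). Now I lift and weigh it.

arm_command(targets=[0, 0, 0, -0.2, 0, 0, 0.3, 0, 0, 0, -0.5, 0, 0, 0.3, 0, 0, 0, -0.8, 0, 0, 0.3, 0, 0, 0, -0.8, 0, 0, 0.3, 0, 0, 0, -0.8, -0.1, 0, 0.3, 0, 0, 0, -0.8, -0.3, 0, 0.3, 0, 0, 0, -0.8, -0.3, 0, 0.3, 0, 0, 0, -0.8, -0.3, 0, 0.3, 0, 0, 0, -0.5, -0.2, 0, 0.3, 0, 0, 0, -0.2, 0, 0, 0.3, 0, 0, 0, 0, 0, 0, 0.3, 0, 0, 0, 0, 0, 0, 0.3])

```text
time: 19.35
ee_pos: [0.5825, -0.0574, 0.2496]
eef_rot: [-0.557, -0.435, 0.558, -0.434]
ft_force: [-0.6, 0.1, -4.1]
width: 0.0556
```

```bash
python3 - <<'E'
from h import *
F=[]
for i in range(4):
    im=camera('side'); F.append(read_state()['ft_force'][2])
print(np.round(F,2).tolist(),np.mean(F))
go([0.6,-0.064,0.24],-14)
cv2.imwrite('pics/s13.png',cv2.resize(im[20:220,200:400],None,fx=2.5,fy=2.5)[:,:,::-1])
E
```

```text
[-3.83, -4.47, -4.32, -4.11] -4.184171964862789
t 19.55 pos [ 0.5822 -0.0574  0.2486] w 0.0558 F [-0.16 -0.61 -4.11] q [-0.6   0.29  0.76  1.6  -0.2   1.34 -0.06]
R [[-0.004, 0.97, -0.244], [-0.001, -0.244, -0.97], [-1.0, -0.004, 0.002]]
shift(units) [0.34 0.76 0.08]
turn units [-0.003  0.002  0.005]
```

View pics/s13.png

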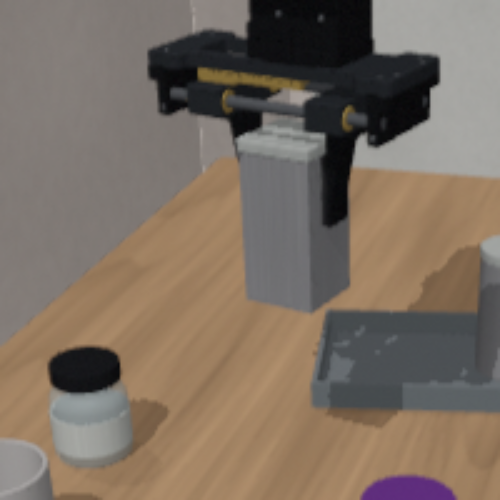

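About 4.2 N (around 425 g), so something is inside the square tin. Now I tip it and bring it back.

arm_command(targets=[0, 0, 0.1, 0, 0, 0, 0.3, 0, 0, 0.15, 0, 0, 0, 0.3, 0, 0, 0.15, 0, 0, 0, 0.3, 0, 0, 0.15, 0, 0, 0, 0.3, 0, 0, 0.1, 0, 0, 0, 0.3, 0, 0, 0.05, 0, 0, 0, 0.3, 0, 0, 0, 0, 0, 0, 0.3], newtons=40)

```text
time: 20.13
ee_pos: [0.5804, -0.0557, 0.2405]
eef_rot: [0.654, 0.265, -0.415, 0.574]
ft_force: [-0.6, 0.4, -3.6]
width: 0.0558
```

```bash
python3 - <<'E'
from h import *
s,R=st(); print('tilt',np.degrees(np.arccos(-R[2,0])),s['torque'])
go([0.6,-0.064,0.24],-14)
cv2.imwrite('pics/s14.png',cv2.resize(camera('side')[20:220,200:400],None,fx=2,fy=2)[:,:,::-1])
E
```

```text
tilt 32.09769437081163 [ 0.15444721  1.28804655 -0.03171182]
t 20.13 pos [ 0.5804 -0.0557  0.2405] w 0.0558 F [-0.63  0.42 -3.59] q [-0.78 -0.18  0.65  2.09  0.47  0.71 -0.63]
R [[0.515, 0.823, -0.239], [-0.131, -0.2, -0.971], [-0.847, 0.531, 0.005]]
shift(units) [0.47 0.7  0.13]
turn units [ 0.006  0.005 -0.713]
```

View pics/s14.png

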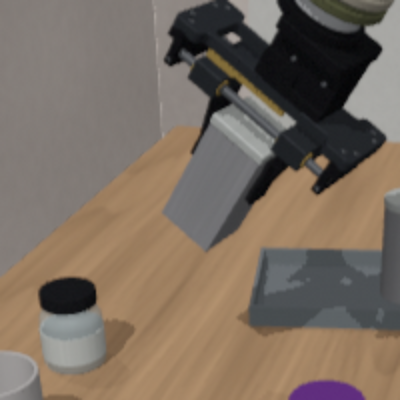

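Tipped about 32°, with the tin visibly tilted at crop (225,180). Now back upright.

arm_command(targets=[0, 0, -0.1, -0.1, 0, 0, 0.3, 0, 0, -0.15, -0.1, 0, 0, 0.3, 0, 0, -0.15, 0, 0, 0, 0.3, 0, 0, -0.15, 0, 0, 0, 0.3, 0, 0, -0.11, 0, 0, 0, 0.3, 0, 0, -0.05, 0, 0, 0, 0.3, 0, 0, 0, 0, 0, 0, 0.3])

```text
time: 20.77
ee_pos: [0.5817, -0.0488, 0.2459]
eef_rot: [-0.547, -0.452, 0.557, -0.431]
ft_force: [0.1, -0.9, -4.8]
width: 0.0557
```

```bash
python3 - <<'E'
from h import *
s,R=st(); print('tilt',np.degrees(np.arccos(-R[2,0])))
go([0.6,-0.064,0.24],-14)
E
```

```text
tilt 1.8440843557076643
t 20.77 pos [ 0.5817 -0.0488  0.2459] w 0.0557 F [ 0.06 -0.94 -4.8 ] q [-0.67  0.34  0.87  1.58 -0.27  1.37  0.  ]
R [[-0.029, 0.975, -0.221], [0.014, -0.221, -0.975], [-0.999, -0.031, -0.007]]
shift(units) [0.21 0.86 0.43]
turn units [ 0.028 -0.009  0.04 ]
```

arm_command(targets=[0.02, -0.009, 0.035, 0, 0, 0, 0.3, 0, 0, 0, 0, 0, 0, 0.3, 0, 0, 0, 0, 0, 0, 0.3, 0, 0, 0.1, 0, 0, 0, 0.3, 0, 0, 0.15, 0, 0, 0, 0.3, 0, 0, 0.15, 0, 0, 0, 0.3, 0, 0, 0.15, 0, 0, 0, 0.3, 0, 0, 0.1, 0, 0, 0, 0.3, 0, 0, 0.05, 0, 0, 0, 0.3, 0, 0, 0, 0, 0, 0, 0.3])

```text
time: 21.6
ee_pos: [0.5832, -0.046, 0.2429]
eef_rot: [0.654, 0.273, -0.411, 0.573]
ft_force: [-0.3, -0.5, -4.0]
width: 0.0557
```

```bash
python3 - <<'E'
from h import *
s,R=st(); print('tilt',np.degrees(np.arccos(-R[2,0])))
go([0.6,-0.064,0.24],-14)
E
```

```text
tilt 31.723714883254917
t 21.60 pos [ 0.5832 -0.046   0.2429] w 0.0557 F [-0.32 -0.52 -3.97] q [-0.93 -0.21  0.77  2.08  0.49  0.74 -0.65]
R [[0.514, 0.828, -0.224], [-0.113, -0.193, -0.975], [-0.851, 0.526, -0.006]]
shift(units) [0.53 0.64 0.55]
turn units [ 0.021 -0.013 -0.705]
```

arm_command(targets=[0, 0, -0.1, -0.1, 0, 0, 0.3, 0, 0, -0.15, -0.1, 0, 0, 0.3, 0, 0, -0.15, 0, 0, 0, 0.3, 0, 0, -0.15, 0, 0, 0, 0.3, 0, 0, -0.1, 0, 0, 0, 0.3, 0, 0, -0.03, 0, 0, 0, 0.3, 0, 0, 0, 0, 0, 0, 0.3, 0, 0, 0, 0, 0, 0, 0.3])

```text
time: 22.27
ee_pos: [0.5814, -0.0396, 0.2498]
eef_rot: [0.563, 0.441, -0.535, 0.45]
ft_force: [-0.1, -0.8, -4.2]
width: 0.0554
```

```bash
python3 - <<'E'
from h import *
F=[]
for i in range(3):
    im=camera('side'); F.append(read_state()['ft_force'][2])
print(np.round(F,2).tolist(),np.mean(F))
s,R=st(); print('tilt',np.degrees(np.arccos(-R[2,0])))
go([0.544,0.31,0.25],28)
cv2.imwrite('pics/s15.png',cv2.resize(im[20:220,200:400],None,fx=2,fy=2)[:,:,::-1])
E
```

```text
[-4.13, -3.55, -2.93] -3.5352983392541284
tilt 2.4218367795469002
t 22.42 pos [ 0.5804 -0.0394  0.2499] w 0.0558 F [-0.02 -0.98 -2.93] q [-0.84  0.31  1.02  1.65 -0.29  1.3   0.03]
R [[0.039, 0.978, -0.205], [0.016, -0.206, -0.978], [-0.999, 0.035, -0.023]]
shift(units) [  0.16  -4.3  -13.38]
turn units [-0.886 -0.013 -0.053]
```

View pics/s15.png

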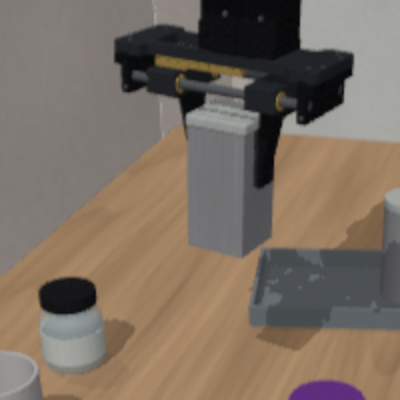

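The square tin is upright in the grip and undamaged, at 3.5–4.2 N. It goes to the riser.

arm_command(targets=[-0.03, -0.013, -0.05, 0, 0, -0.5, 0.3, -0.065, 0, 0, 0, 0.03, -0.9, 0.3, -0.065, 0, 0, 0, 0.03, -1, 0.3, -0.065, 0, 0, 0, 0.03, -1, 0.3, -0.065, 0, 0, 0, 0.03, -1, 0.3, -0.065, 0, 0, 0, 0.03, -1, 0.3, -0.065, 0, 0, 0, 0.03, -1, 0.3, -0.065, 0, 0, 0, 0.03, -1, 0.3])

```text
time: 23.08
ee_pos: [0.5897, 0.1592, 0.2568]
eef_rot: [0.454, 0.551, -0.438, 0.546]
ft_force: [0.4, -0.0, -4.5]
width: 0.0559
```

```bash
python3 - <<'E'
from h import *
go([0.544,0.31,0.25],28)
E
```

```text
t 23.08 pos [0.5897 0.1592 0.2568] w 0.0559 F [ 0.41 -0.04 -4.51] q [-1.    0.36  0.86  1.53 -0.3   1.36  0.1 ]
R [[0.009, 0.979, 0.204], [0.023, 0.204, -0.979], [-1.0, 0.014, -0.02]]
shift(units) [ 0.39 -0.56 -6.27]
turn units [-0.36  -0.023 -0.021]
```

arm_command(targets=[-0.06, -0.02, -0.02, 0, 0.05, -1, 0.3, -0.06, 0, 0, 0, 0.05, -1, 0.3, -0.06, 0, 0, 0, 0.05, -1, 0.3, -0.06, 0, 0, 0, 0.05, -0.9, 0.3, -0.06, 0, 0, 0, 0.05, -0.6, 0.3, -0.03, 0, 0, 0, 0, -0.3, 0.3, 0, 0, 0, 0, 0, 0, 0.3])

```text
time: 23.67
ee_pos: [0.5471, 0.307, 0.2587]
eef_rot: [0.357, 0.615, -0.348, 0.611]
ft_force: [-1.0, -0.3, -4.6]
width: 0.0561
```

```bash
python3 - <<'E'
from h import *
go([0.544,0.31,0.15],28)
E
```

```text
t 23.67 pos [0.5471 0.307  0.2587] w 0.0561 F [-1.01 -0.3  -4.57] q [-1.14  0.39  0.75  1.48 -0.28  1.38  0.15]
R [[0.001, 0.865, 0.503], [0.014, 0.503, -0.864], [-1.0, 0.008, -0.012]]
shift(units) [ 4.35 -0.08 -0.11]
turn units [ 0.048 -0.015 -0.009]
```

arm_command(targets=[0, -0.015, -0.009, 0.4, -0.05, -0.1, 0.3, 0, 0, 0, 0.7, 0, 0, 0.3, 0, 0, 0, 0.7, 0, 0, 0.3, 0, 0, 0, 0.7, 0, 0, 0.3, 0, 0, 0, 0.6, 0, 0, 0.3, 0, 0, 0, 0.4, 0, 0, 0.3, 0, 0, 0, 0.2, 0, 0, 0.3, 0, 0, 0, 0, 0, 0, 0.3])

```text
time: 24.33
ee_pos: [0.5468, 0.3002, 0.1601]
eef_rot: [0.355, 0.608, -0.358, 0.613]
ft_force: [-1.3, 0.6, -3.9]
width: 0.0559
```

```bash
python3 - <<'E'
from h import *
go([0.544,0.31,0.13],28)
cv2.imwrite('pics/s16.png',camera('side')[:,:,::-1])
E
```

```text
t 24.33 pos [0.5468 0.3002 0.1601] w 0.0559 F [-1.26  0.58 -3.88] q [-1.13  0.46  0.73  1.6  -0.31  1.2   0.17]
R [[0.004, 0.871, 0.491], [-0.006, 0.491, -0.871], [-1.0, 0.0, 0.008]]
shift(units) [ 1.2   0.09 -0.4 ]
turn units [ 0.031  0.01  -0.   ]
```

View pics/s16.png

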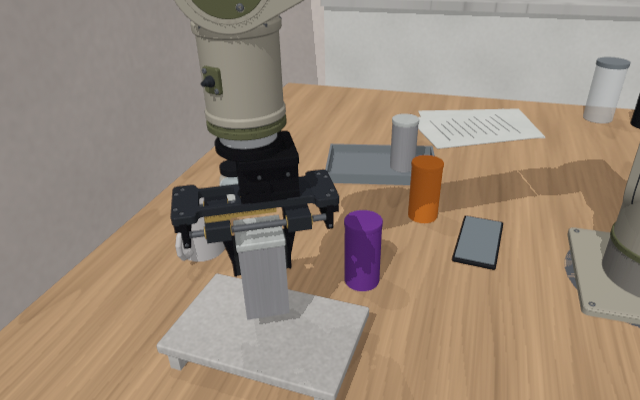

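arm_command(targets=[0, 0.01, 0, 0.3, 0, -0.15, 0.3, 0, 0, 0, 0.35, 0, -0.1, 0.3, 0, 0, 0, 0.25, 0, 0, 0.3, 0, 0, 0, 0.1, 0, 0, 0.3, 0, 0, 0, 0, 0, 0, 0.3])

```text
time: 24.8
ee_pos: [0.5453, 0.3066, 0.1358]
eef_rot: [0.359, 0.61, -0.355, 0.611]
ft_force: [-0.1, -0.2, -4.1]
width: 0.0556
```

```bash
python3 - <<'E'
from h import *
go([0.544,0.31,0.128],28)
E
```

```text
t 24.80 pos [0.5453 0.3066 0.1358] w 0.0556 F [-0.07 -0.19 -4.14] q [-1.12  0.48  0.71  1.63 -0.34  1.15  0.18]
R [[0.003, 0.871, 0.49], [0.004, 0.49, -0.872], [-1.0, 0.005, -0.002]]
shift(units) [ 0.31  0.02 -0.14]
turn units [ 0.03  -0.002 -0.006]
```

arm_command(targets=[0, 0, 0, 0.15, 0, 0, 0.3, 0, 0, 0, 0.1, 0, 0, 0.3, 0, 0, 0, 0, 0, 0, 0.3])

```text
time: 25.05
ee_pos: [0.5454, 0.3069, 0.1292]
eef_rot: [0.359, 0.61, -0.355, 0.611]
ft_force: [0.5, 0.3, -3.2]
width: 0.0559
```

arm_command(targets=[0, 0, 0, 0.1, 0, 0, 0.3, 0, 0, 0, 0, 0, 0, 0.3])

```text
time: 25.22
ee_pos: [0.5462, 0.3072, 0.1287]
eef_rot: [0.359, 0.61, -0.354, 0.611]
ft_force: [0.0, -0.7, -3.9]
width: 0.0558
```

arm_command(targets=[0, 0, 0, 0.1, 0, 0, 0.3, 0, 0, 0, 0, 0, 0, 0.3])

```text
time: 25.38
ee_pos: [0.547, 0.3075, 0.1288]
eef_rot: [0.36, 0.61, -0.353, 0.611]
ft_force: [-0.0, 0.1, -3.2]
width: 0.0561
```

arm_command(targets=[0, 0, 0, 0.15, 0, 0, 0.3, 0, 0, 0, 0.03, 0, 0, 0.3])

```text
time: 25.55
ee_pos: [0.5484, 0.3084, 0.1282]
eef_rot: [0.362, 0.61, -0.352, 0.611]
ft_force: [-0.1, 0.2, -3.6]
width: 0.0562
```

```bash
python3 - <<'E'
from h import *
go([0.544,0.31,0.128],28)
E
```

```text
t 25.55 pos [0.5484 0.3084 0.1282] w 0.0562 F [-0.13  0.24 -3.63] q [-1.12  0.49  0.7   1.63 -0.35  1.13  0.19]
R [[0.009, 0.871, 0.491], [0.011, 0.491, -0.871], [-1.0, 0.013, -0.005]]
shift(units) [ 0.01 -0.12 -0.14]
turn units [ 0.031 -0.007 -0.017]
```

arm_command(targets=[0, -0.007, -0.017, 0.2, -0.1, 0, 0.3, 0, 0, 0, 0.03, 0, 0, 0.3])

```text
time: 25.72
ee_pos: [0.5496, 0.3097, 0.1285]
eef_rot: [0.36, 0.61, -0.353, 0.612]
ft_force: [0.3, -0.4, -5.0]
width: 0.0555
```

```bash
python3 - <<'E'
from h import *
go([0.544,0.31,0.128],28)
E
```

```text
t 25.72 pos [0.5496 0.3097 0.1285] w 0.0555 F [ 0.34 -0.41 -5.01] q [-1.12  0.5   0.7   1.62 -0.35  1.14  0.19]
R [[0.007, 0.871, 0.492], [0.007, 0.491, -0.871], [-1.0, 0.01, -0.002]]
shift(units) [ 0.02 -0.19 -0.12]
turn units [ 0.032 -0.003 -0.012]
```

arm_command(targets=[0, 0, -0.01, 0.15, -0.1, 0, 0.3, 0, 0, 0, 0.15, -0.05, 0, 0.3])

```text
time: 25.88
ee_pos: [0.5499, 0.3098, 0.1275]
eef_rot: [0.361, 0.61, -0.352, 0.611]
ft_force: [-16.1, -5.6, 42.2]
width: 0.0555
```

```bash
python3 - <<'E'
from h import *
go([0.544,0.31,0.128],28)
im=camera('side')
print(read_state()['ft_force'],read_state()['ee_pos'])
cv2.imwrite('pics/s17.png',cv2.resize(im[180:400,140:380],None,fx=2.5,fy=2.5)[:,:,::-1])
E
```

```text
t 25.88 pos [0.5499 0.3098 0.1275] w 0.0555 F [-16.07  -5.59  42.19] q [-1.11  0.5   0.7   1.62 -0.35  1.14  0.19]
R [[0.007, 0.871, 0.492], [0.009, 0.492, -0.871], [-1.0, 0.011, -0.004]]
shift(units) [-0.02 -0.2  -0.12]
turn units [ 0.032 -0.006 -0.014]
[-8.79218312 -2.52906786 32.82705313] [0.54976145 0.30974358 0.12753656]
```

View pics/s17.png

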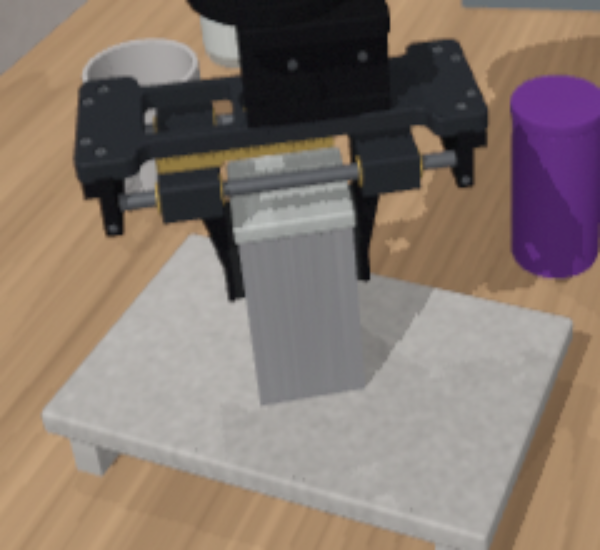

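The square tin is in firm contact with the riser, about mid-top. I relax and release.

arm_command(targets=[0, 0, 0, -0.04, 0, 0, 0.3, 0, 0, 0, 0, 0, 0, 0.3])

```text
time: 26.1
ee_pos: [0.5502, 0.3099, 0.1295]
eef_rot: [0.361, 0.61, -0.352, 0.611]
ft_force: [0.3, -1.2, -5.2]
width: 0.0556
```

```bash
python3 - <<'E'
from h import *
go([0.544,0.31,0.128],28)
E
```

```text
t 26.10 pos [0.5502 0.3099 0.1295] w 0.0556 F [ 0.28 -1.18 -5.21] q [-1.11  0.5   0.7   1.62 -0.35  1.14  0.19]
R [[0.008, 0.871, 0.492], [0.011, 0.492, -0.871], [-1.0, 0.013, -0.005]]
shift(units) [ 0.06 -0.22 -0.12]
turn units [ 0.032 -0.007 -0.016]
```

It came up about 2 mm off the surface, so I lower it again and release with a light press.

arm_command(targets=[0, -0.007, -0.016, 0.12, 0, 0, 0.3, 0, 0, 0, 0.1, 0, 0, 0.3])

```text
time: 26.27
ee_pos: [0.5507, 0.3097, 0.1273]
eef_rot: [0.357, 0.611, -0.357, 0.61]
ft_force: [-20.7, -8.8, 50.2]
width: 0.0557
```

arm_command(targets=[0, 0, 0, 0, 0, 0, 0.3])

```text
time: 26.35
ee_pos: [0.5507, 0.3096, 0.1277]
eef_rot: [0.357, 0.611, -0.357, 0.61]
ft_force: [-0.6, 0.7, -4.7]
width: 0.0559
```

arm_command(targets=[0, 0, 0, 0, 0, 0, 0.7, 0, 0, 0, 0, 0, 0, 1, 0, 0, 0, 0, 0, 0, 1, 0, 0, 0, 0, 0, 0, 1, 0, 0, 0, 0, 0, 0, 1, 0, 0, 0, 0, 0, 0, 1])

```text
time: 26.85
ee_pos: [0.5503, 0.3096, 0.1246]
eef_rot: [0.355, 0.611, -0.358, 0.61]
ft_force: [0.5, -0.3, 0.3]
width: 0.0841
```

```bash
python3 - <<'E'
from h import *
go([0.55,0.31,0.29],28)
im=camera('side')
cv2.imwrite('pics/s18.png',cv2.resize(im[180:400,140:380],None,fx=2.5,fy=2.5)[:,:,::-1])
E
```

```text
t 26.85 pos [0.5503 0.3096 0.1246] w 0.0841 F [ 0.52 -0.27  0.31] q [-1.11  0.51  0.7   1.61 -0.35  1.15  0.19]
R [[-0.003, 0.871, 0.491], [-0.003, 0.491, -0.871], [-1.0, -0.004, 0.001]]
shift(units) [-6.62 -0.03 -0.01]
turn units [0.032 0.001 0.005]
```

View pics/s18.png

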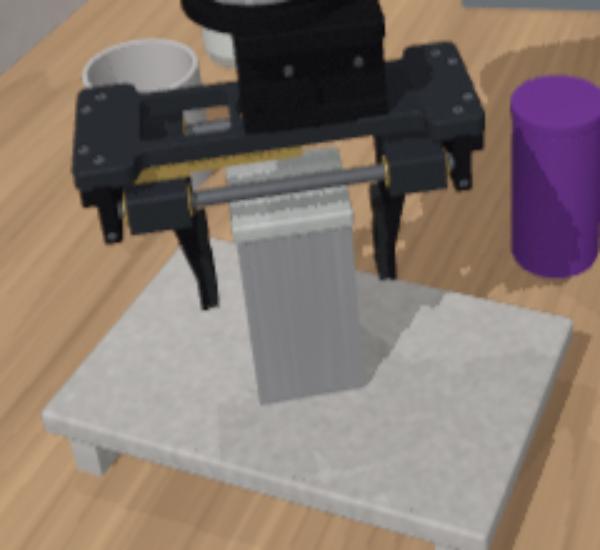

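Both fingers are clear of the tin on each side. Retracting straight up.

arm_command(targets=[0, 0, 0, -0.4, 0, 0, 1, 0, 0, 0, -0.8, 0, 0, 1, 0, 0, 0, -1, 0, 0, 1, 0, 0, 0, -1, 0, 0, 1, 0, 0, 0, -1, 0, 0, 1, 0, 0, 0, -1, 0, 0, 1, 0, 0, 0, -0.7, 0, 0, 1, 0, 0, 0, -0.3, 0, 0, 1, 0, 0, 0, 0, 0, 0, 1])

```text
time: 27.65
ee_pos: [0.5502, 0.3087, 0.2911]
eef_rot: [0.355, 0.611, -0.359, 0.61]
ft_force: [1.0, -0.1, -0.2]
width: 0.087
```

arm_command(targets=[0, 0, 0, 0, 0, 0.5, 1, 0, 0, 0, 0, -0.7, 0, 1, 0, 0, 0, 0, -1, 0, 1, 0, 0, 0, 0, -1, 0, 1, 0, 0, 0, 0, -0.8, 0, 1, 0, 0, 0, 0, -0.3, 0, 1, 0, 0, 0, 0, 0, 0, 1, 0, 0, 0, 0, 0, 0, 1])

```text
time: 28.32
ee_pos: [0.4705, 0.2414, 0.2818]
eef_rot: [0.352, 0.611, -0.364, 0.609]
ft_force: [-0.6, 1.3, -0.4]
width: 0.0867
```

```bash
python3 - <<'E'
from h import *
go([0.55,0.31,0.29],28)
for n in('top','side'): cv2.imwrite(f'pics/{n}_end.png',camera(n)[:,:,::-1])
E
```

```text
t 28.32 pos [0.4705 0.2414 0.2818] w 0.0867 F [-0.57  1.29 -0.35] q [-1.28  0.12  0.79  1.68 -0.08  1.39  0.03]
R [[-0.011, 0.873, 0.488], [-0.013, 0.488, -0.873], [-1.0, -0.016, 0.006]]
shift(units) [-0.4   4.11 -0.84]
turn units [0.027 0.008 0.021]
```

View pics/side_end.png

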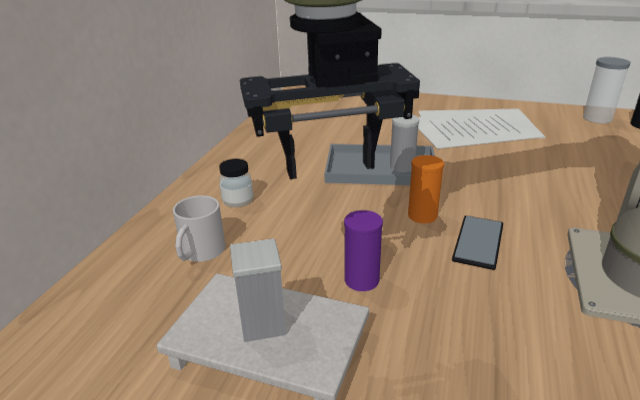

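View pics/top_end.png

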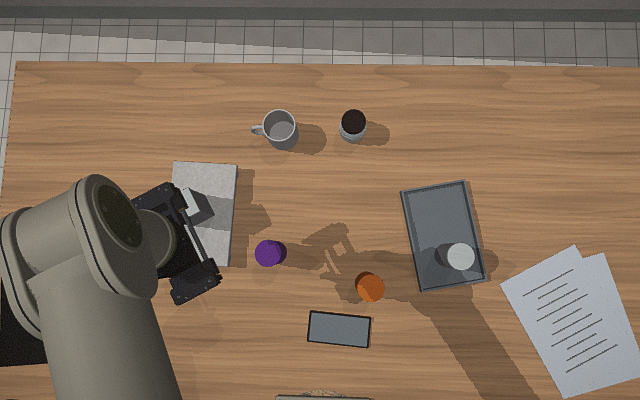

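```bash
python3 - <<'E'
from h import *
p=ray('top',460.5,256,.125);print('round',p)
a=np.radians(11.);d=p[:2]-[.504,-.282];print('tray frame',d@[np.cos(a),np.sin(a)],d@[-np.sin(a),np.cos(a)])
print('round side exp',proj('side',[.455,-.294,.005]),proj('side',[.455,-.294,.125]))
q=np.array([.549,.31]);a=np.radians(-2);d=q-[.544,.3106];print('riser frame',d@[np.cos(a),np.sin(a)],d@[-np.sin(a),np.cos(a)])
h=.028;r=np.radians(28)
for sx,sy in((1,1),(1,-1),(-1,-1),(-1,1)):
    o=np.array([[np.cos(r),-np.sin(r)],[np.sin(r),np.cos(r)]])@[sx*h,sy*h]
    print(proj('side',[*(q+o),.045]).round(1),proj('side',[*(q+o),.165]).round(1))
im=cv2.imread('pics/side_end.png');cv2.imwrite('pics/e1.png',np.hstack([cv2.resize(im[230:350,200:320],(400,400)),cv2.resize(im[100:220,340:460],(400,400))]))
E
```

```text
round [ 0.45512712 -0.29258534  0.125     ]
tray frame -0.049994721069367205 -0.001065469197583024
round side exp [402.26016108 166.36545761] [405.59836985 117.78530346]
riser frame 0.005017893833116983 -0.00042513701269894185
[243.5 342.6] [233.1 271. ]
[241.3 313.5] [231.4 244.3]
[280.7 307.7] [274.7 238.9]
[285.7 336. ] [279.7 264.8]
```

View pics/e1.png

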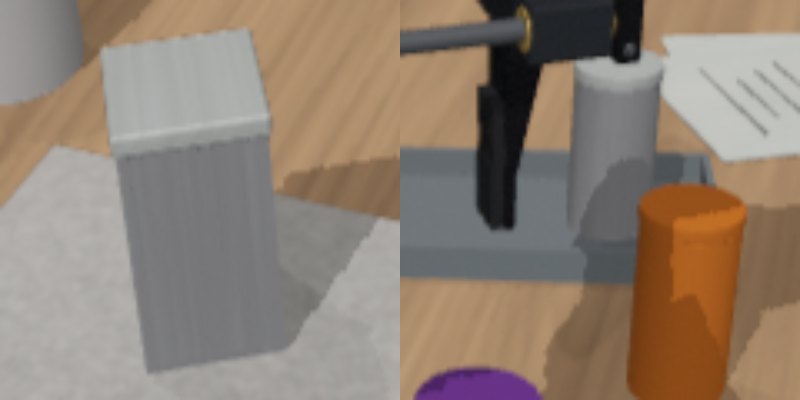

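Both tins stand upright and match the projected upright corners to within 1–3 px. Round is at tray (-50, -1) mm and square at riser (5, 0) mm. Handing in.

```bash
python3 -c "
from h import *
s=read_state();print(s['time'],abs(s['joint_vel']).max(),s['ft_force'])
print(close_job())"
```

```text
28.4167 0.018120310017743547 [-0.32163512 -1.12997388  0.43954916]
the job is handed in; nothing more can be done
None
```

The job is handed in at 28.4 s of 67 s. The round tin is judged empty and stands in the tray. The square tin still holds something and stands on the riser.

- **Round tin:** I lifted it, tipped it about 33°, brought it back upright and tipped it again with the same command (that second angle was not worked out). It pulled about 1.3–1.4 N (around 135 g), with no knock in the force readings.
- **Square tin:** I tipped it about 32°, brought it upright and tipped it again to about 32°. It pulled about 3.5–4.2 N (around 400 g), so it is not empty.

**Last checks:**
- Both tins are upright and released. The round tin is about (-50, -1) mm from the tray's middle. The square tin is about (5, 0) mm from the riser's middle, taken from the tool position at release.
- The mug, jar and both look-alikes look unmoved in the final pictures, and the gripper is open and clear of everything.
- **Square-tin set-down:** the wrist force peaked at about 50 N, and the tin rose about 2 mm before I lowered it again and released. The 50 N is under the 120 N wrist limit. It went through the held tin, so I don't expect it to count as the arm or gripper body pressing.
- **Round-tin grip:** I regripped it about 8 mm lower before lifting, because the first closing read slightly wide.

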